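Pack the last carton in the transit case, close the lid and shoot the barrel bolt

ROBOT

A 6-joint arm with a two-finger parallel gripper is mounted at the origin on a cart in front of the work surface, level with it; the furniture and walls round the work are solid. World frame = base frame: x ahead of the robot, y to its left, z up, the work surface at z = 0. Lengths are in mm, angles in degrees, forces in N, time in s.
With the tool pointing down it reaches from about 350 to 725 mm from the base axis. Payload 4.3 kg.
Tool frame: the origin (TCP) lies between the finger pads; the fingertips stand 11 mm ahead of it and the grasp point (between the pads) lies 8 mm behind it; z points along the fingers, y is the direction in which the jaws open and shut (so a half turn about z gives the same grasp; the last joint's range is limited). The gripper opens to 85 mm and grips with 20 to 120 N. Pads are 22 mm wide; open, the fingers measure 114 mm over their backs; the gripper's body (76 mm by 85 mm) begins 54 mm behind the grasp point. The pads swing forward as they close: fully open they stand 13 mm farther back than shut.
Start: joints at [-75.705, 21.618, 4.641, 73.018, 0, 83.68], TCP at [202.463, -538.217, 214.729] pointing down, gripper open.
Joint ranges: [-156.06, 156.06], [-48.1, 94.91], [-58.44, 69.94], [-101.28, 121.22], [-78.64, 73.56], [-180, 180]. Speed limits (degrees/s): [147.25, 147.25, 180, 180, 180, 180].

INTERFACE

Orientations are given as a 3x3 rotation matrix whose columns are the frame's x, y, z axes.
In Python, from plant import arm gives the robot as it stands. The module is installed in compiled form; this text tells all that it offers.
- The arm moves only by the tool play_rows, never from a script. Its argument "series" is a list of rows, each a list of 3 entries, a list of its own where there are three numbers: the shift along the tool's x, y, z in cm, then the turn, a rotation vector about the tool's x, y, z in degrees, then the closure in counts, from 0 (fully open) to 255 (shut). In form: [[[tx, ty, tz], [wx, wy, wz], gripper], ...]. A call has 1 to 20 rows; each row is the pose to reach, as a shift and turn from the pose measured when the call began, along the tool's axes at that moment; what a row does not reach only later rows make up. A row lasts 1/10 s, in which the tool goes at most 50 mm and 8.59 degrees, less where a joint would pass 70% of its speed; a pose out of reach is approached as far as the arm can. A call with a gripper value outside its range is refused whole. The fingers move at their own pace and stop on an object; the grip force is fixed at half the most. Time passes only in rows, so rows that repeat a pose let the fingers close. It gives the time, the measured TCP pose, the force and the opening at its end, in the units of the state.
- arm.sense(): the state, without advancing time (a new reading comes with each control period).
- arm.grab_frame(name): name is "scene" or "top"; returns (picture, depth): 420x560x3 uint8, blue, green, red; 420x560 float32, mm along the optical axis (not along the pixel's ray), 0 where there is no reading.
- arm.calibration(name): a dict with "camera_matrix" (3x3 intrinsics, pixels), "rvec" (rotation vector, rad) and "tvec" (3), from world to camera coordinates, as OpenCV has them. Camera axes: x right, y down, z forward; pixel columns grow to the right and rows downward; lengths in mm; the calibration is good to about 2 mm. A picture is of the moment at which its call begins. calibration takes no time and is no camera call.
- arm.finish_job(): hands the job in, once; it reports no verdict.
The state is a dict: "time_s": time; "joint_positions": joint angles; "joint_velocities": joint speeds; "tau": joint torques, N m; "tcp_pos": TCP position; "ee_rot": TCP orientation; "ft_force": force on the tool from outside, world axes, zero at the start; "torque": the same for the moment, N m; "grip_width": opening from 0.0 (shut) to 1.0 (fully open).
Only numpy, scipy, OpenCV 4.12 (cv2) and the standard library are available. Lean on these libraries where they do the work, as an engineer would, in place of code of your own. Each camera call takes 0.05 s, during which the arm holds its last target.

TASK

Put the medicine carton that lies loose on the table flat into the empty space in the dark grey transit case, beside the two cartons already there. Then close the lid fully - draw the bolt on the case's front back first if it sticks out under the lid's eye - and lock it: slide the bolt fully home through the eye into its keeper and turn its knob all the way down into the notch. Leave the other things on the table where they are.

Things in the scene. Friction and masses are not known exactly. Their poses are not given: they have to be found in the camera images.
- case: Dark grey open-topped transit case with a hinged lid; it does not move. 130 (x) x 218 (y) x 76 high; walls 5, inner floor 22 above the table, inside 120 x 208. Origin: centre of its underside, on the table. x points from its front wall (bolt) to its back wall (hinge), y along the front towards the keeper, z up. Its front faces the robot's right.
- free_space (a point): Centre of the empty part of the case's inner floor, 22 above the table, at case (0, -53.5, 22). The space runs from case y = -104 (wall) to -4 (side of the second packed carton), 100 wide, 120 long in x. The carton's 106 side goes along case x; target for its centre is 21.5 above this point.
- carton_mid (a point): The carton to pack: white and blue medicine carton 50 x 106 x 43 high, 0.06 to 0.13 kg, lying flat on the table, the only carton lying on the table itself (the rest are in the case or in the red tote). The point is its centre; its x axis is the 50 side (grasp across it), y the 106 side, z up. Either end may point either way in the case.
- packed_1_mid (a point): Centre of the outer carton already packed (same size, 106 side along case x), at about case y = 76.
- packed_2_mid (a point): Centre of the inner carton already packed, at about case y = 22.
- lid (a joint): Lid angle, rad: 0 shut, grows as it opens to the back; 1.57 upright. Stiff hinge: it stays where it is left (friction 0.28 N m, more than its weight's 0.19 N m). Lid 130 (from hinge to front edge) x 218; its outer face lies 7 to 9 above the hinge axis when shut. Open, its eye reaches 240 above the table.
- lid_hinge (a point): Lid hinge axis, at case (65, 0, 76.5); it runs along case y. The point turns with the lid: its x points away from the lid's front edge, its z out of the lid's outer face.
- lid_front (a point): Middle of the lid's front edge on its outer face, 130 from the hinge axis. To shut the lid, push the outer face near this edge, at lid y below 30. A strap 22 wide with the eye sits at lid y = 55 and overhangs the edge by up to 36.
- lid_eye (a point): Centre of the steel eye that hangs from the lid: bore 18, outside 28, 8 wide along y, at lid y = 55, 152 from the hinge. With the lid shut it lies on the bolt's axis, at case (-87, 55, 54). The lid cannot shut while the bolt stands out under the eye (bolt over 0.010); it then stops about 0.14 rad open.
- bolt (a joint): Bolt slide, m: 0 drawn back, 0.050 fully home (end stops); grows along case +y. Friction 1.5 N; stays where left. Rod 12 thick along case y, axis at case x = -87, z = 54, in a slotted barrel on the front wall (y = -79 to -1, 13 radius), a guide strap at y = 24 and the keeper at y = 78. Its tip meets the eye at 0.010, the keeper at 0.032.
- knob (a joint): Turn of the bolt's knob about the rod, rad: 0 up (sliding position, stem 65 degrees above level, leaning to the front), 1.13 all the way down (stem level, straight out of the front). Stays where left; 1 N on the ball turns it. A gate lets it turn past 0.4 only with the bolt at 0 to 0.003 or at 0.047 to 0.050; once down it locks the slide.
- knob_ball (a point): Centre of the knob, a 20 ball on an 8 stem, 42 from the rod's axis. At case (-104.7, 1000*bolt - 65, 92) mm when up, (-129, 1000*bolt - 65, 54) when down. Nothing within 55 of it along case y: to slide, pinch it from above, fingers closing along case y; to turn it down, press it with closed fingertips along its arc.
- packing_tape_mid (a point): Brown packing tape roll lying flat, 105 across, 48 high. Bystander, leave it; the point is its centre. Fixed obstacles besides: an open cardboard box, 185 x 250 x 126 high with flaps, between the robot and the case; a red tote 310 high along the left; a tape dispenser 99 high on the right.
- white_tape_mid (a point): White tape roll lying flat, 91 across, 36 high. Bystander, leave it; the point is its centre.
- tape_measure_mid (a point): Yellow and black pocket tape measure, 40 x 67 x 61 high. Bystander, leave it; the point is its centre.
- stapler_mid (a point): Blue stapler, 36 x 133 x 45 high. Bystander, leave it; the point is its centre.
- marker_mid (a point): Marker with a black cap lying on the table, 18 x 136 x 17. Bystander, leave it; the point is its centre.

How it is judged (in metres and radians):
On the way, in this order (a step that is already met when the one before it is completed fails the run):
1. the carton lies flat in the empty space of the case (x of carton_mid in the frame of case between -0.02 and 0.02 m and y of carton_mid in the frame of case between -0.082 and -0.022 m and z of each of carton_mid, packed_1_mid, packed_2_mid in the frame of case below 0.05 m and angle between carton_mid's own z axis and vertical below 0.12 rad and y of packed_1_mid in the frame of case between -0.1 and 0.1 m and x of packed_1_mid in the frame of case between -0.06 and 0.06 m and y of packed_2_mid in the frame of case between -0.1 and 0.1 m and x of packed_2_mid in the frame of case between -0.06 and 0.06 m), for 0.2 s.
2. the lid is shut, the bolt still clear of its eye (value of joint lid below 0.03 rad and value of joint bolt below 0.014 m), for 0.1 s.
At the end, for the whole second after the job is handed in: All three cartons flat in the case, the loose one in the empty space; lid shut (under 0.03 rad); bolt fully home through the eye in the keeper (over 45 of 50 mm); knob turned down in its notch (over 0.85 rad) (all of step 1 and value of joint lid below 0.03 rad and value of joint bolt above 0.045 m and value of joint knob above 0.85 rad); the robot touches nothing.
It fails at once if a bystander is shifted by more than 4 cm (distance of any of packing_tape_mid, white_tape_mid, tape_measure_mid, stapler_mid, marker_mid from where it was at the start of the episode above 0.04 m).
It also fails if it takes over 69 s, if anything falls off the work surface, if the arm or the gripper's body presses on something with over 40 N, if the wrist force passes 120 N, or if a joint passes its speed limit or range.

## Working session

There is one attempt and no reset: what is moved stays moved. The work goes in short steps, Python scripts to look and compute and a tool call to move; the robot and the scene stay as the last step left them, time stands still between calls to the robot, and variables do not carry over. Pictures are saved under pics/ and viewed, and the job is handed in when it is done.

Besides the shell and the picture viewer there is one more tool, called after "Call:" in YAML: its name, and indented under it one key for each argument. play_rows: Moves the arm, as the interface text tells. Its arguments: {"type":"object","properties":{"series":{"type":"array"}},"required":["series"]}

```bash
mkdir -p pics; ls; python3 - <<'E'
from plant import arm
import cv2,numpy as np
s=arm.sense()
for k,v in s.items(): print(k,v)
for n in("scene","top"):
    im,d=arm.grab_frame(n); cv2.imwrite(f"pics/{n}0.png",im); np.save(f"{n}0.npy",d)
    c=arm.calibration(n); print(n,c)
    R=cv2.Rodrigues(np.array(c["rvec"]))[0]; print("campos",-R.T@np.array(c["tvec"]).ravel())
E
```

```text
pics
time_s 0.0
joint_positions [-7.57061654e+01  2.16618320e+01  4.56388935e+00  7.30173411e+01
 -4.95615457e-05  8.36799129e+01]
joint_velocities [0.04165921 0.04938906 0.04050501 0.03920511 0.01736811 0.02705233]
tau [ 1.13230857e-03 -4.63613713e+01  2.69870192e+01  2.08815298e-02
 -1.09455248e-04  6.30897361e-06]
tcp_pos [ 202.27459962 -537.52837296  213.76800447]
ee_rot [[ 9.35974073e-01  3.52068584e-01 -4.97610159e-04]
 [ 3.52068866e-01 -9.35972068e-01  1.94957691e-03]
 [ 2.20635573e-04 -1.99994649e-03 -9.99997976e-01]]
ft_force [-0.02258815 -0.07346031  0.39490353]
torque [ 0.00164821 -0.02959663  0.04941527]
grip_width 0.9991837283263851
scene {'camera_matrix': array([[498.77358896,   0.        , 274.71462134],
       [  0.        , 498.77358896, 218.89927135],
       [  0.        ,   0.        ,   1.        ]]), 'rvec': array([ 1.16824375, -2.03161748,  1.17580338]), 'tvec': array([250.07891633, 300.39431508, 794.64127712])}
campos [-351.15639878  480.79093077  655.5610061 ]
top {'camera_matrix': array([[409.70487162,   0.        , 278.03214239],
       [  0.        , 409.70487162, 202.89698326],
       [  0.        ,   0.        ,   1.        ]]), 'rvec': array([ 2.14660589, -2.14751611,  0.10286711]), 'tvec': array([   9.35599688,  548.56547044, 1189.88973564])}
campos [ 400.91250488  -21.73036671 1247.25544601]
```

View pics/scene0.png

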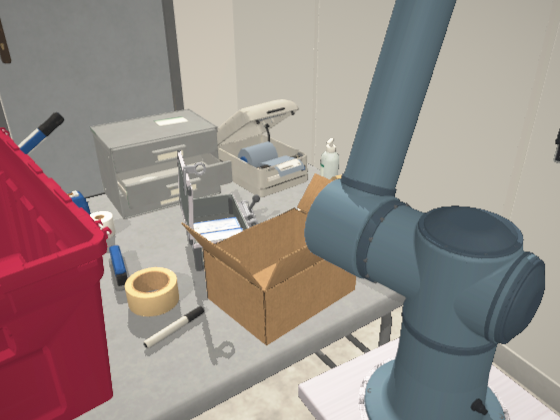

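View pics/top0.png

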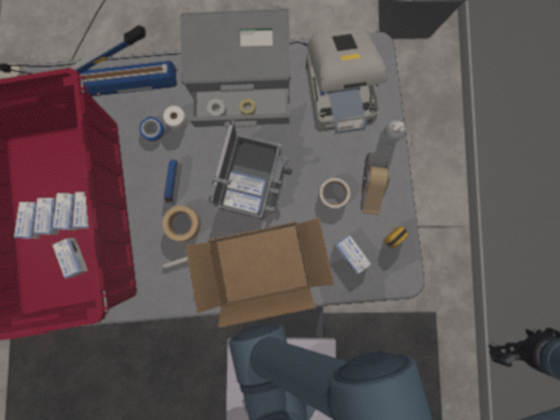

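```bash
cat > h.py <<'E'
from plant import arm
import cv2,numpy as np
def cal(n):
    c=arm.calibration(n); R=cv2.Rodrigues(np.array(c["rvec"]))[0]; return np.array(c["camera_matrix"]),R,np.array(c["tvec"]).ravel()
def dep(n,u,v,z):
    """z: depth"""
    K,R,t=cal(n); p=np.linalg.inv(K)@np.array([u,v,1.])*z; return R.T@(p-t)
def onz(n,u,v,Z):
    K,R,t=cal(n); r=R.T@np.linalg.inv(K)@np.array([u,v,1.]); c=-R.T@t; return c+r*(Z-c[2])/r[2]
def proj(n,P):
    K,R,t=cal(n); q=(R@np.atleast_2d(P).T).T+t; q=q@K.T; return q[:,:2]/q[:,2:]
def cloud(n,d):
    K,R,t=cal(n); h,w=d.shape; v,u=np.mgrid[:h,:w]
    p=np.stack([(u-K[0,2])/K[0,0]*d,(v-K[1,2])/K[1,1]*d,d],-1); return (p-t)@R
def crop(src,out,x0,y0,x1,y1,s):
    im=cv2.imread(src)if isinstance(src,str) else src
    c=cv2.resize(im[y0:y1,x0:x1],None,fx=s,fy=s,interpolation=cv2.INTER_CUBIC)
    for i,x in enumerate(range((x0+9)//10*10,x1,10)):
        cv2.putText(c,str(x),(int((x-x0)*s),8),0,.3,(0,255,255),1); cv2.line(c,(int((x-x0+.5)*s),10),(int((x-x0+.5)*s),16),(0,255,255),1)
    for y in range((y0+9)//10*10,y1,10):
        cv2.putText(c,str(y),(0,int((y-y0)*s)+4),0,.3,(0,255,255),1);cv2.line(c,(20,int((y-y0+.5)*s)),(26,int((y-y0+.5)*s)),(0,255,255),1)
    cv2.imwrite(out,c)
E
python3 - <<'E'
from h import *
crop("pics/top0.png","pics/c1.png",200,115,305,225,5)
crop("pics/top0.png","pics/c2.png",310,160,420,290,4)
crop("pics/scene0.png","pics/c3.png",165,140,280,270,4)
d=np.load("top0.npy"); P=cloud("top",d)
np.set_printoptions(precision=0,suppress=True)
m=(P[...,2]>30)&(P[...,2]<55); 
x=np.zeros_like(m); x[230:278,332:375]=1
Q=P[m&x]; r=cv2.minAreaRect(Q[:,:2].astype(np.float32)); print(len(Q),r,Q.mean(0))
print("case region heights", P[120:222:8,205:300:5,2])
E
```

```text
653 ((398.7305908203125, -209.6688232421875), (106.317626953125, 50.82470703125), 35.87504196166992) [ 398. -209.   44.]
case region heights [[130. 128. 127. 125. 124. 119. 123. 115. 115. 118. 115. 114. 108. 109.
  108. 106. 104.  -2.  -3.]
 [  3.  -2.   3.   6.   2. 209. 154.  -2.   0.   2.  -1.   0.   0.   1.
    2.  -2.   1.  -2.  -0.]
 [ -1.   5.  -2.   0.   6. 201. 109.  73.  78.   3.  -4.  -0.   4.  -5.
   -4.  -3.  -4.  -4.   2.]
 [  1.  -2.   1.   1. 211. 163.  79.  20.  23.  24.  31.  43.  58.  70.
   79.  75.  -5.   4.  -3.]
 [  5.  -0.   2.  -4. 210. 118.  56.  20.  22.  23.  26.  17.  22.  24.
   26.  26.   1.  -1.  -1.]
 [  4.  -1.   1. 207. 174.  75.  25.  18.  26.  24.  20.  20.  21.  26.
   76.  63.  46.   5.   2.]
 [  6.   3.   4. 209. 133.  73.  21.  21.  22.  23.  20.  19.  28.  23.
   65.  66.  48.  95.  -1.]
 [  3.   1. 222. 187.  85.  65.  66.  58.  64.  63.  66.  18.  23.  77.
   63.  64.   3.  -2.   0.]
 [  1.  -1. 208. 146.  79.  66.  65.  66.  66.  68.  69.  64.  57.  76.
    4.   2.  -4.   3.   2.]
 [ -2.  -1. 194. 101.  46.  64.  67.  67.  41.  65.  68.  67.  18.   1.
   63.  -3.   4.   1.   2.]
 [ -3. 206. 156.  81.  67.  65.  70.  66.  64.  66.  65.  68.  75.  -4.
   59.  -4.   3.   0.  -3.]
 [ -0.  10.   1.   3.  71.  76.  76.  64.  65.  66.  68.  48.  68.  71.
   60.  -3.  -1.  -0.  -2.]
 [ -0.   1.   3.   1.   3.  -1.   7.   2.   2.   0.  26.  71.  -1.   3.
   -3.   1.  -4.   3.   5.]]
```

View pics/c1.png

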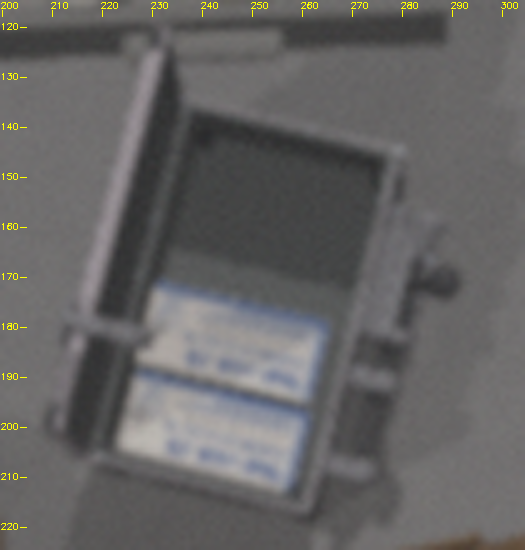

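View pics/c2.png

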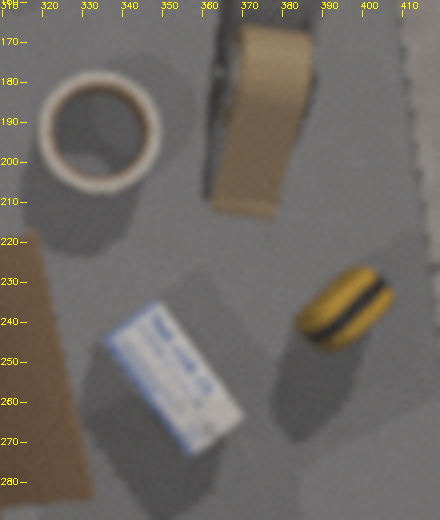

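View pics/c3.png

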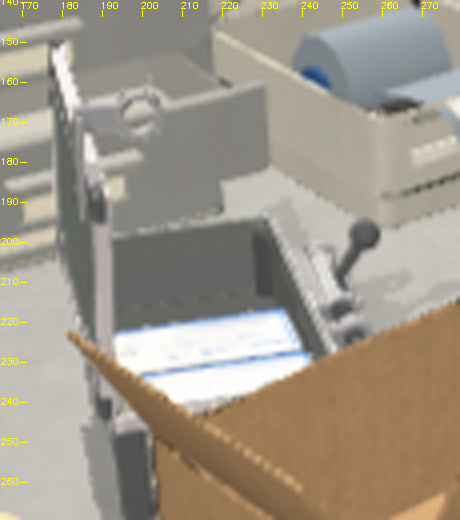

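```bash
python3 - <<'E'
from h import *
from scipy.optimize import least_squares
np.set_printoptions(precision=1,suppress=True)
ff=onz("top",280,145,76);nf=onz("top",262,217,76);nb=onz("top",218,206.5,76)
print(ff,nf,nb,np.linalg.norm(ff-nf),np.linalg.norm(nf-nb))
obs={(-65,-109):(280,145),(-65,109):(262,217),(65,109):(218,206.5)}
def T(p,q):
    c,s=np.cos(p[2]),np.sin(p[2]); q=np.atleast_2d(q); return np.c_[p[0]+c*q[:,0]-s*q[:,1],p[1]+s*q[:,0]+c*q[:,1],q[:,2]]
def res(p): return (proj("top",T(p,[(a,b,76) for a,b in obs]))-np.array(list(obs.values()))).ravel()
r=least_squares(res,[580,60,np.radians(90)]);p=r.x
print(p,np.degrees(p[2]),r.fun)
d=np.load("top0.npy");P=cloud("top",d)
# refine with rim point cloud
im=cv2.imread("pics/top0.png").copy()
im=cv2.resize(im,None,fx=1,fy=1)
pts={}
for b in (0,10,20,30,40,50):
  print(b,"top",proj("top",T(p,(-104.7,b-65,92))),"scene",proj("scene",T(p,(-104.7,b-65,92))))
print("pack",proj("top",T(p,[(53,49,65),(-53,49,65),(-53,103,65)])))
print("ball depth",P[171,287],P[170,288],P[172,288])
s=cv2.imread("pics/scene0.png");print("seen ball scene ~(253.5,198)")
# lid eye
for a in (1.4,1.5,1.57,1.65,1.75,1.9):
  # lid point: distance L from hinge, outer face offset
  ex=65-152*np.cos(a)-22.5*np.sin(a)*0; 
  # eye in lid frame at closed: (-152,55,-22.5) rel hinge
  x=65+(-152*np.cos(a)+(-22.5)*np.sin(a)); z=76.5+(152*np.sin(a)+(-22.5)*np.cos(a))
  print(a,T(p,(x,55,z)),proj("top",T(p,(x,55,z))),proj("scene",T(p,(x,55,z))))
E
```

```text
[714.3   2.5  76. ] [502.7  54.   76. ] [533.2 181.5  76. ] 217.82543459058775 131.05063071579343
[623.8  91.7   1.3] 76.2485433953336 [-0.1  0.  -0.2  0.1  0.2 -0.1]
0 top [[289.6 161.2]] scene [[251.8 192.9]]
10 top [[288.7 164.5]] scene [[252.7 194.6]]
20 top [[287.9 167.9]] scene [[253.7 196.4]]
30 top [[287.1 171.2]] scene [[254.6 198.1]]
40 top [[286.3 174.5]] scene [[255.6 199.9]]
50 top [[285.5 177.9]] scene [[256.6 201.7]]
pack [[228.  188. ]
 [263.1 196.5]
 [258.6 214.4]]
ball depth [632.4 -18.   97.3] [635.1 -20.9  98.5] [629.4 -20.8  98. ]
seen ball scene ~(253.5,198)
1.4 [[574.5 121.3 222.5]] [[232.  183.9]] [[207.8 169.9]]
1.5 [[578.  135.7 226.5]] [[226.2 182.3]] [[200.8 169. ]]
1.57 [[580.5 146.  228.5]] [[222.  181.2]] [[195.7 168.7]]
1.65 [[583.4 157.8 229.8]] [[217.3 180. ]] [[189.9 168.9]]
1.75 [[587.1 172.8 230.1]] [[211.4 178.5]] [[182.6 169.6]]
1.9 [[592.5 195.  227.6]] [[202.9 176.6]] [[171.8 172.1]]
```

```bash
cat >> h.py <<'E'
from scipy.spatial.transform import Rotation as Ro
CP=np.array([623.8,91.7,np.radians(76.25)])
def C2W(q,p=CP):
    c,s=np.cos(p[2]),np.sin(p[2]); return np.array([p[0]+c*q[0]-s*q[1],p[1]+s*q[0]+c*q[1],q[2]])
def W2C(w,p=CP):
    c,s=np.cos(p[2]),np.sin(p[2]); a,b=w[0]-p[0],w[1]-p[1]; return np.array([c*a+s*b,-s*a+c*b,w[2]])
def down(yaw):  # tool x axis yaw deg, z down
    c,s=np.cos(np.radians(yaw)),np.sin(np.radians(yaw)); return np.array([[c,s,0],[s,-c,0],[0,0,-1.]])
def mv(pts,s=None):
    """pts: list of (world xyz, yaw or R)"""
    s=s or arm.sense(); p=np.array(s["tcp_pos"]);R=np.array(s["ee_rot"])
    print("t",round(s["time_s"],2),"tcp",p.round(1),"case",W2C(p).round(1),"F",np.round(s["ft_force"],1),"grip",round(s["grip_width"],3))
    for w,y in pts:
        T=down(y) if np.isscalar(y) else y
        print(" ->",np.round(w,1),"row",(R.T@(np.array(w)-p)/10).round(2).tolist(),Ro.from_matrix(R.T@T).as_rotvec(degrees=True).round(1).tolist(), "dist",np.linalg.norm(np.array(w)-p).round())
E
python3 - <<'E'
from h import *
np.set_printoptions(precision=0,suppress=True)
d=np.load("top0.npy");P=cloud("top",d)
for (u,v) in ((310,230),(328,225),(328,280),(331,230),(200,250),(333,180),(372,190),(397,237),(120,150),(110,150)): print((u,v),P[v,u])
mv([((399,-210,120),35.9),((399,-210,26),35.9),((399,-210,200),35.9)])
E
```

```text
(310, 230) [461. -79. 162.]
(328, 225) [ 485. -142.   -1.]
(328, 280) [ 332. -122.  184.]
(331, 230) [ 469. -150.    4.]
(200, 250) [408. 212. 161.]
(333, 180) [ 617. -155.   38.]
(372, 190) [ 579. -261.   81.]
(397, 237) [ 446. -333.   59.]
(120, 150) [717. 500.  18.]
(110, 150) [702. 505.  77.]
t 0.1 tcp [ 202. -538.  214.] case [-711.  260.  214.] F [-1.  1. -0.] grip 0.998
 -> [ 399 -210  120] row [29.94, -23.72, 9.43] [-0.1, -0.0, -15.3] dist 393.0
 -> [ 399 -210   26] row [29.94, -23.7, 18.83] [-0.1, -0.0, -15.3] dist 426.0
 -> [ 399 -210  200] row [29.94, -23.73, 1.43] [-0.1, -0.0, -15.3] dist 382.0
```

Call:
play_rows:
  series:
    - [[30, -23.7, 3], [0, 0, -15.3], 0]
    - [[30, -23.7, 3], [0, 0, -15.3], 0]
    - [[30, -23.7, 3], [0, 0, -15.3], 0]
    - [[30, -23.7, 3], [0, 0, -15.3], 0]
    - [[30, -23.7, 3], [0, 0, -15.3], 0]
    - [[30, -23.7, 3], [0, 0, -15.3], 0]
    - [[30, -23.7, 3], [0, 0, -15.3], 0]
    - [[30, -23.7, 3], [0, 0, -15.3], 0]
    - [[30, -23.7, 6], [0, 0, -15.3], 0]
    - [[30, -23.7, 9.4], [0, 0, -15.3], 0]
    - [[30, -23.7, 9.4], [0, 0, -15.3], 0]
    - [[30, -23.7, 9.4], [0, 0, -15.3], 0]

```text
time_s: 1.3
tcp_pos: [398.8, -209.4, 120.2]
ee_rot: [[0.81, 0.587, -0.002], [0.587, -0.81, 0.003], [-0.0, -0.004, -1.0]]
ft_force: [-0.6, 0.7, 0.4]
grip_width: 1.003
```

```bash
python3 - <<'E'
from h import *
im,d=arm.grab_frame("top"); cv2.imwrite("pics/t1.png",im); im,d=arm.grab_frame("scene"); cv2.imwrite("pics/s1.png",im)
mv([((399,-210,26),35.9)])
E
```

```text
t 1.4 tcp [ 400.4 -210.9  121.8] case [-347.   145.1  121.8] F [-0.3  0.2  1. ] grip 0.998
 -> [ 399 -210   26] row [-0.07, -0.15, 9.58] [0.0, -0.1, -0.0] dist 96.0
```

View pics/t1.png

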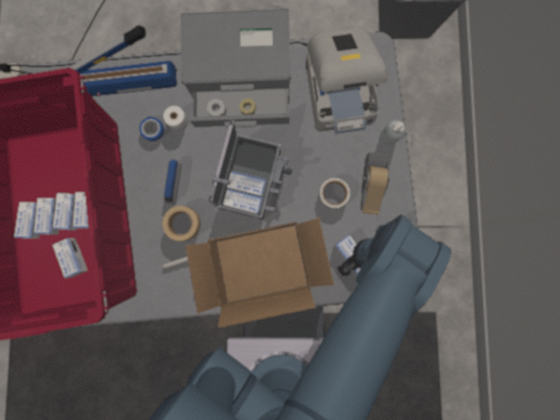

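Call:
play_rows:
  series:
    - [[-0.1, -0.1, 4.5], [0, 0, 0], 0]
    - [[-0.1, -0.1, 8.0], [0, 0, 0], 0]
    - [[-0.1, -0.1, 9.6], [0, 0, 0], 0]
    - [[-0.1, -0.1, 9.6], [0, 0, 0], 60]
    - [[-0.1, -0.1, 9.6], [0, 0, 0], 200]
    - [[-0.1, -0.1, 9.6], [0, 0, 0], 200]
    - [[-0.1, -0.1, 9.6], [0, 0, 0], 200]
    - [[-0.1, -0.1, 9.6], [0, 0, 0], 200]
    - [[-0.1, -0.1, 9.6], [0, 0, 0], 200]
    - [[-0.1, -0.1, 9.6], [0, 0, 0], 200]

```text
time_s: 2.4
tcp_pos: [399.8, -211.1, 26.6]
ee_rot: [[0.81, 0.586, 0.003], [0.586, -0.81, -0.0], [0.002, 0.002, -1.0]]
ft_force: [-0.4, 0.2, 5.9]
grip_width: 0.214
```

```bash
python3 - <<'E'
from h import *
im,d=arm.grab_frame("top"); crop(im,"pics/t2.png",310,200,410,290,5)
mv([((399,-210,225),35.9),((*C2W((-150,-53.5))[:2],225) if 0 else (600,-140,225),76.25)])
E
```

```text
t 2.45 tcp [ 399.8 -211.    26.6] case [-347.3  145.6   26.6] F [-1.2  0.7  5.7] grip 0.219
 -> [ 399 -210  225] row [0.03, -0.1, -19.84] [0.1, -0.1, -0.0] dist 198.0
 -> [ 600 -140  225] row [20.42, 6.02, -19.79] [0.1, -0.1, -40.4] dist 291.0
```

View pics/t2.png

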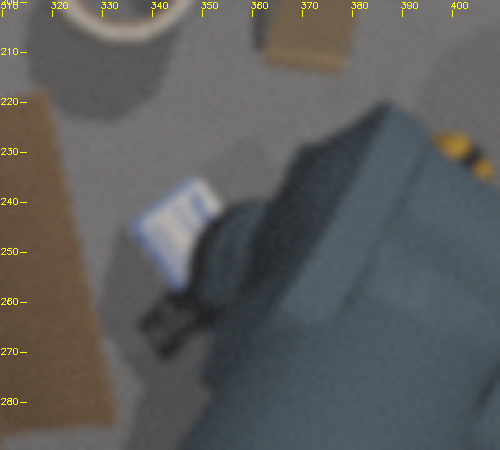

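Call:
play_rows:
  series:
    - [[0, 0, 0], [0, 0, 0], 200]
    - [[0, 0, -2], [0, 0, 0], 200]
    - [[0, 0, -5], [0, 0, 0], 200]
    - [[0, 0, -8], [0, 0, 0], 200]
    - [[0, 0, -8], [0, 0, 0], 200]

```text
time_s: 2.95
tcp_pos: [402.1, -212.8, 110.1]
ee_rot: [[0.81, 0.586, 0.008], [0.586, -0.81, -0.004], [0.004, 0.008, -1.0]]
ft_force: [0.5, -0.2, -0.1]
grip_width: 0.213
```

```bash
python3 - <<'E'
from h import *
im,d=arm.grab_frame("top"); crop(im,"pics/t3.png",310,200,410,290,5)
P=cloud("top",d);print(P[240:262:4,336:350:3,2].round())
im,d=arm.grab_frame("scene"); cv2.imwrite("pics/s3.png",im)
mv([])
E
```

```text
[[ -5.   0.  45.  42.  42.]
 [ 42.  42.  44.  39.  43.]
 [  1.  43.  41.  43.  38.]
 [ -1.   4.  44.  46.  42.]
 [  4.   2.  -1.  45.  43.]
 [  1.   0.   0.   2. 216.]]
t 3.05 tcp [ 400.1 -211.3  106.9] case [-347.5  145.3  106.9] F [-0.3  0.7  0.7] grip 0.215
```

View pics/t3.png

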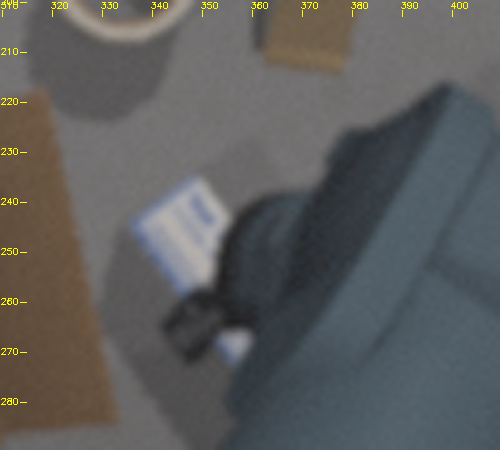

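View pics/s3.png

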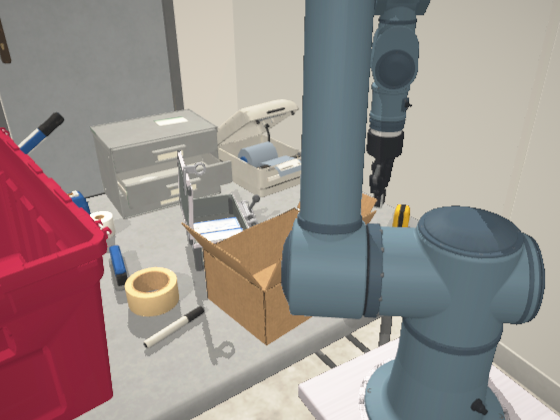

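Call:
play_rows:
  series:
    - [[0, 5, -7], [0, 0, 0], 0]
    - [[0, 10, -10], [0, 0, 0], 0]
    - [[0, 15, -10], [0, 0, 0], 0]
    - [[0, 15, -10], [0, 0, 0], 0]
    - [[0, 15, -10], [0, 0, 0], 0]

```text
time_s: 3.55
tcp_pos: [490.1, -336.7, 206.6]
ee_rot: [[0.811, 0.585, 0.005], [0.585, -0.811, -0.003], [0.002, 0.006, -1.0]]
ft_force: [-0.4, 0.2, -0.3]
grip_width: 0.997
```

```bash
python3 - <<'E'
from h import *
np.set_printoptions(precision=1,suppress=True)
im,d=arm.grab_frame("top"); crop(im,"pics/t4.png",310,180,430,290,5)
P=cloud("top",d)
m=(P[...,2]>33)&(P[...,2]<55); x=np.zeros_like(m); x[225:283,326:385]=1
n,l,st,_=cv2.connectedComponentsWithStats((m&x).astype(np.uint8)); print(st)
k=1+np.argmax(st[1:,4]); Q=P[l==k]; print(len(Q),cv2.minAreaRect(Q[:,:2].astype(np.float32)),Q.mean(0))
print(proj("top",(400,-211,107)),proj("top",(400,-211,43)))
mv([((399,-210,26),35.9)])
E
```

```text
[[     0      0    560    420 234550]
 [   336    234     35     40    650]]
650 ((398.5809020996094, -209.45181274414062), (106.36994934082031, 50.37242889404297), 35.88064193725586) [ 398.1 -209.2   43.6]
[[357.3 253.1]] [[353.6 253.1]]
t 3.6 tcp [ 488.2 -334.2  205.7] case [-445.9   30.5  205.7] F [-0.5  0.4 -0.4] grip 1.0
 -> [ 399 -210   26] row [-0.01, -15.33, 17.94] [0.1, -0.1, -0.1] dist 236.0
```

View pics/t4.png

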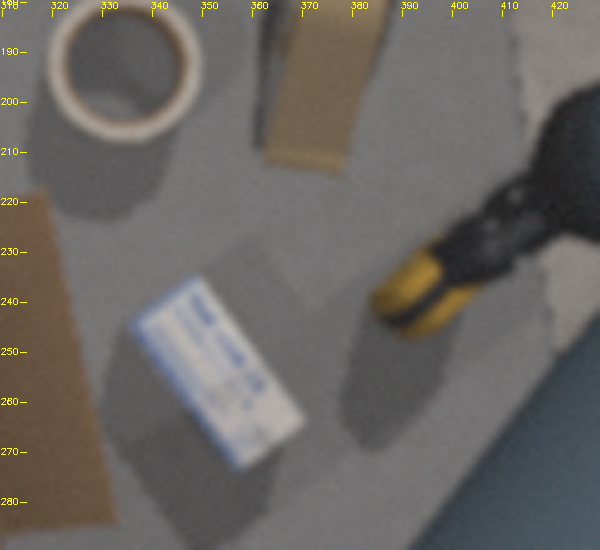

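```bash
python3 - <<'E'
from h import *
np.set_printoptions(precision=1,suppress=True)
print("s3",proj("scene",[(401,-212,z) for z in (96,107,115,170,220)]))
crop("pics/s3.png","pics/s3c.png",340,80,440,230,4)
im,d=arm.grab_frame("scene"); crop(im,"pics/s4c.png",400,60,520,230,4); cv2.imwrite("pics/s4.png",im)
print("now",proj("scene",[(489,-335,z) for z in (195,206,214,268)]),proj("top",[(489,-335,z) for z in (195,206,214,268)]))
im,d=arm.grab_frame("top"); P=cloud("top",d); print(P[205:250:4,380:425:4,2].round())
E
```

```text
s3 [[376.7 216.2]
 [377.1 212. ]
 [377.5 208.9]
 [379.7 187. ]
 [381.8 166.2]]
now [[396.2 152.8]
 [396.7 148.5]
 [397.1 145.4]
 [399.6 123.8]] [[411.  218.1]
 [412.3 217.8]
 [413.3 217.5]
 [420.1 215.6]]
[[  51.    3.   -0.   -2.    4.    2.    2.    3.   -1. -746.  384.  398.]
 [  31.   -2.    4.    6.   -5.    1.    1.    3.    1.  365.  392.  409.]
 [   4.   -4.    1.    4.    3.    2.   -1.   -1.    6.  367.  391.  406.]
 [  -1.   -1.    1.    4.    1.   -1.   -1.    0.  312.  361.  386.  394.]
 [   2.    2.   -2.   -0.    2.    4.    1.  304.  334.  352.  375.  399.]
 [  -2.   -1.    6.   -0.    3.  282.  324.  301.  338.  335.  360.  380.]
 [   1.    0.    2.    0.  298.  325.  340.  340.  339.  307. -734. -740.]
 [   3.   -0.   -1.   51.  289.  312.  329.  340.    3.   -1. -737. -728.]
 [   2.    2.   51.   60.   61.  298.  319.   -0.   -1.   -2. -750. -744.]
 [   3.    1.   45.   51.   60.   56.   -5.    2.    3.    4.   -9. -737.]
 [   2.    3.   19.   47.   55.    1.    1.    9.    2.    1.   -6. -735.]
 [  -1.   -1.   -1.    0.    2.   -1.    1.   -1.   -1.   -0.   -2.  691.]]
```

View pics/s3c.png

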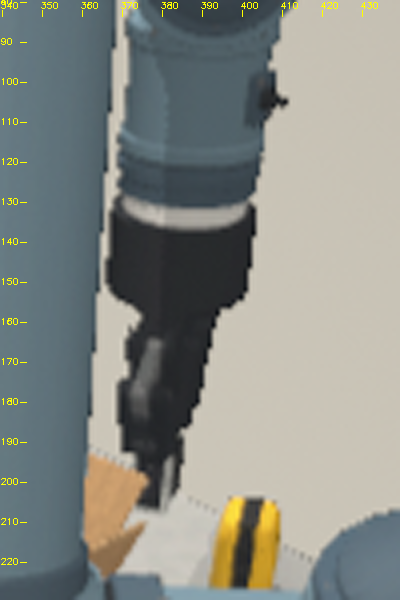

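View pics/s4.png

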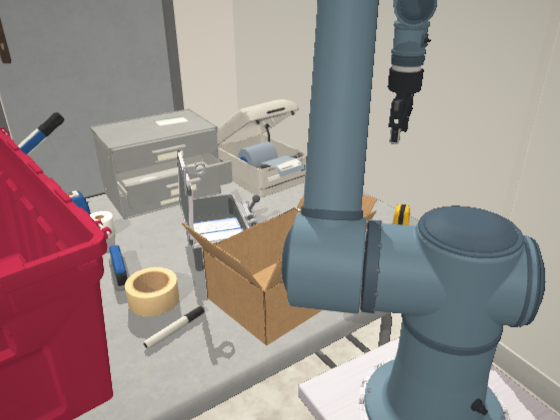

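```bash
python3 - <<'E'
from h import *
np.set_printoptions(precision=1,suppress=True)
im,d=arm.grab_frame("scene"); P=cloud("scene",d)
s=arm.sense(); p=np.array(s["tcp_pos"]);R=np.array(s["ee_rot"])
sub=P[60:160,375:440].reshape(-1,3); ok=np.linalg.norm(sub-p,axis=1)<200
L=(sub[ok]-p)@R   # tool frame
print(p,len(L))
for z0 in range(-180,40,10):
    q=L[(L[:,2]>=z0)&(L[:,2]<z0+10)]
    if len(q): print(z0,len(q),"x",q[:,0].min(),q[:,0].max(),"y",q[:,1].min(),q[:,1].max())
im,d=arm.grab_frame("top"); P=cloud("top",d); sub=P[170:260,370:470].reshape(-1,3); ok=np.linalg.norm(sub-p,axis=1)<200
L=(sub[ok]-p)@R
print("top")
for z0 in range(-180,40,10):
    q=L[(L[:,2]>=z0)&(L[:,2]<z0+10)]
    if len(q): print(z0,len(q),"x",q[:,0].min(),q[:,0].max(),"y",q[:,1].min(),q[:,1].max())
E
```

```text
[ 486.2 -331.1  205.6] 1688
-180 157 x -37.31566710974752 34.88908928935383 y -42.972289965233436 0.44243988774570686
-170 162 x -37.416757792462 33.78272619802283 y -41.91465782871149 -1.4827539370448233
-160 152 x -37.3306345731511 37.32682230160477 y -39.67215043273608 6.405919575764769
-150 78 x -36.09038169497019 33.827007880924384 y -43.17601587347337 -7.299790796346628
-140 106 x -12.126684553548571 12.078666626810607 y -71.12452363528799 18.435316533320805
-130 111 x -19.41509071149004 17.93440619762314 y -71.39348659680891 59.48803358719687
-120 102 x -19.350705984921913 12.359534656949668 y -73.27908626741801 64.61037074493268
-110 84 x -18.575891119750334 12.295082814059477 y -74.22251941825678 70.73337541309533
-100 70 x -17.408837022446694 11.121565061670745 y -78.77796742089686 69.18542362345543
-90 87 x -15.644772549731321 12.151149421815475 y -76.7011011927703 67.46140068748639
-80 37 x -13.211196512791627 9.910951841265424 y -74.37434317531618 50.42436695561093
-70 55 x -10.854788578361061 11.69225365549644 y -58.71497162150594 57.3378229537945
-60 66 x -10.992742194
[... 778 characters left out ...]
6
-120 36 x -17.218533337204768 18.486923891060417 y -71.40532277048136 -22.873831798897115
-110 46 x -17.567000153713334 16.367602355528245 y -73.15583631554728 -25.384747947855026
-100 56 x -17.53949475105245 16.490120061525484 y -73.60139111569207 -27.509353170825065
-90 37 x -12.477220076273408 11.936791243116696 y -75.21157834983173 -47.324433217509096
-80 4 x 11.087811786212125 11.993320585818573 y -54.48478432202933 -43.52146769344436
-60 1 x 10.492343620546515 10.492343620546515 y -46.66486984909134 -46.66486984909134
-50 3 x 7.108327064511586 10.56898690987459 y -49.99536764213195 -49.21135549010664
-40 2 x 7.709815519811688 10.249836328782902 y -49.23348386621196 -44.52273488488147
```

```bash
python3 - <<'E'
from h import *
np.set_printoptions(precision=1,suppress=True)
im,d=arm.grab_frame("scene"); P=cloud("scene",d)
ss=[arm.sense() for _ in range(5)]
s=arm.sense(); p=np.array(s["tcp_pos"]);R=np.array(s["ee_rot"])
sub=P[60:160,375:440].reshape(-1,3); ok=np.linalg.norm(sub-p,axis=1)<200
L=(sub[ok]-p)@R; z=np.sort(L[:,2])[::-1]
print(p,s["joint_positions"],z[[0,3,6,10,20,40]], [x["tcp_pos"].tolist() for x in ss[:2]])
q=L[L[:,2]>-50]; print("fingers y clusters",np.histogram(q[:,1],bins=np.arange(-70,71,10)))
E
```

```text
[ 486.4 -331.1  206.4] [-40.5  23.3   5.9  72.6   0.1 103.6] [-30.4 -30.9 -31.6 -32.4 -34.2 -38.3] [[486.41060356200416, -331.13566465761795, 206.4372524043818], [486.41060356200416, -331.13566465761795, 206.4372524043818]]
fingers y clusters (array([ 1, 42, 31,  0,  0,  0,  0,  0,  0,  0,  5, 39,  1,  0]), array([-70, -60, -50, -40, -30, -20, -10,   0,  10,  20,  30,  40,  50,
        60,  70]))
```

```bash
python3 - <<'E'
from h import *
mv([((398.6,-209.5,90),35.9),((398.6,-209.5,0),35.9)])
E
```

```text
t 3.85 tcp [ 486.4 -331.1  206.4] case [-443.4   33.   206.4] F [ 0.  -0.2  0. ] grip 0.999
 -> [ 398.6 -209.5   90. ] row [0.01, -15.01, 11.64] [0.0, -0.1, 0.0] dist 190.0
 -> [ 398.6 -209.5    0. ] row [-0.01, -15.01, 20.64] [0.0, -0.1, 0.0] dist 255.0
```

Call:
play_rows:
  series:
    - [[0, -5, 4], [0, 0, 0], 0]
    - [[0, -10, 8], [0, 0, 0], 0]
    - [[0, -15, 11], [0, 0, 0], 0]
    - [[0, -15, 11], [0, 0, 0], 0]
    - [[0, -15, 15], [0, 0, 0], 0]
    - [[0, -15, 18.5], [0, 0, 0], 0]
    - [[0, -15, 20.6], [0, 0, 0], 0]
    - [[0, -15, 20.6], [0, 0, 0], 60]
    - [[0, -15, 20.6], [0, 0, 0], 200]
    - [[0, -15, 20.6], [0, 0, 0], 200]
    - [[0, -15, 20.6], [0, 0, 0], 200]
    - [[0, -15, 20.6], [0, 0, 0], 200]
    - [[0, -15, 20.6], [0, 0, 0], 200]

```text
time_s: 5.15
tcp_pos: [400.0, -210.4, 1.8]
ee_rot: [[0.81, 0.587, 0.004], [0.587, -0.81, -0.001], [0.003, 0.003, -1.0]]
ft_force: [-0.1, 0.4, 6.7]
grip_width: 0.571
```

```bash
python3 - <<'E'
from h import *
mv([((420,-190,190),35.9),((600,-130,190),76.25),(C2W((0,-53.5,190)),76.25),(C2W((0,-53.5,90)),76.25),(C2W((0,-53.5,24)),76.25)])
E
```

```text
t 5.15 tcp [ 400.  -210.4    1.8] case [-346.6  145.6    1.8] F [-0.1  0.4  6.7] grip 0.571
 -> [ 420 -190  190] row [2.87, -0.42, -18.81] [0.2, -0.2, 0.0] dist 190.0
 -> [ 600 -130  190] row [20.97, 5.29, -18.74] [0.2, -0.1, -40.3] dist 286.0
 -> [675.8  79.  190. ] row [39.36, -7.19, -18.73] [0.2, -0.1, -40.3] dist 442.0
 -> [675.8  79.   90. ] row [39.34, -7.22, -8.73] [0.2, -0.1, -40.3] dist 409.0
 -> [675.8  79.   24. ] row [39.32, -7.25, -2.13] [0.2, -0.1, -40.3] dist 400.0
```

Call:
play_rows:
  series:
    - [[0, 0, -3], [0, 0, 0], 200]
    - [[0, 0, -7.5], [0, 0, 0], 200]
    - [[0, 0, -12], [0, 0, 0], 200]
    - [[1, 0, -16], [0, 0, 0], 200]
    - [[3, 0, -19], [0, 0, -3], 200]
    - [[5, 0.5, -19], [0, 0, -6], 200]
    - [[5, 0.5, -19], [0, 0, -6], 200]

```text
time_s: 5.85
tcp_pos: [445.3, -185.0, 193.7]
ee_rot: [[0.742, 0.67, 0.009], [0.67, -0.742, -0.003], [0.004, 0.008, -1.0]]
ft_force: [-0.2, -0.8, -1.3]
grip_width: 0.572
```

```bash
python3 - <<'E'
from h import *
mv([((600,-130,190),76.25),(C2W((0,-53.5,190)),76.25)])
im,d=arm.grab_frame("top"); cv2.imwrite("pics/t5.png",im);im,d=arm.grab_frame("scene"); cv2.imwrite("pics/s5.png",im)
P=cloud("scene",d)
E
```

```text
t 5.85 tcp [ 445.3 -185.   193.7] case [-311.2  107.6  193.7] F [-0.2 -0.8 -1.3] grip 0.572
 -> [ 600 -130  190] row [15.16, 6.28, 0.49] [0.5, -0.1, -34.2] dist 164.0
 -> [675.8  79.  190. ] row [34.79, -4.16, 0.49] [0.5, -0.1, -34.2] dist 350.0
```

View pics/s5.png

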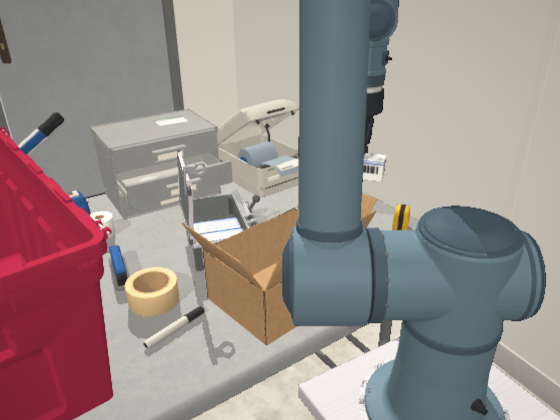

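View pics/t5.png

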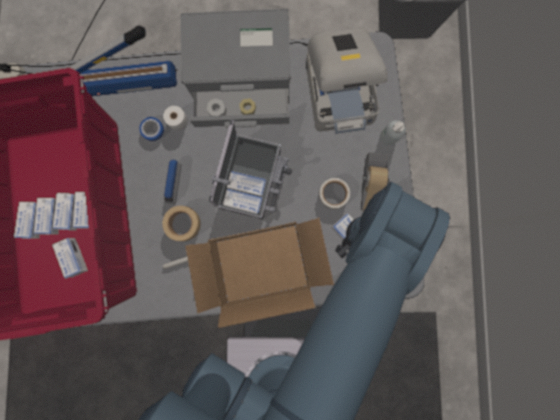

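Call:
play_rows:
  series:
    - [[4, 1.6, 0.5], [0, 0, -8.5], 200]
    - [[8, 3.2, 0.5], [0, 0, -17], 200]
    - [[12, 4.8, 0.5], [0, 0, -25.5], 200]
    - [[15.2, 6.3, 0.5], [0, 0, -34.2], 200]
    - [[18.5, 5, 0.5], [0, 0, -34.2], 200]
    - [[22, 3, 0.5], [0, 0, -34.2], 200]
    - [[25, 1, 0.5], [0, 0, -34.2], 200]
    - [[28, -0.6, 0.5], [0, 0, -34.2], 200]
    - [[31, -2.2, 0.5], [0, 0, -34.2], 200]
    - [[33.5, -3.5, 0.5], [0, 0, -34.2], 200]
    - [[34.8, -4.2, 0.5], [0, 0, -34.2], 200]
    - [[34.8, -4.2, 0.5], [0, 0, -34.2], 200]
    - [[34.8, -4.2, 0.5], [0, 0, -34.2], 200]

```text
time_s: 7.25
tcp_pos: [672.4, 77.7, 186.7]
ee_rot: [[0.241, 0.971, 0.002], [0.971, -0.241, -0.002], [-0.002, 0.002, -1.0]]
ft_force: [0.4, -0.0, -0.3]
grip_width: 0.573
```

```bash
python3 - <<'E'
from h import *
mv([(C2W((0,-53.5,100)),76.25),(C2W((0,-53.5,25)),76.25)])
im,d=arm.grab_frame("top"); cv2.imwrite("pics/t6.png",im);im,d=arm.grab_frame("scene"); cv2.imwrite("pics/s6.png",im)
np.save("s6.npy",d)
E
```

```text
t 7.25 tcp [672.4  77.7 186.7] case [ -2.  -50.5 186.7] F [ 0.4 -0.  -0.3] grip 0.573
 -> [675.8  79.  100. ] row [0.22, 0.28, 8.67] [0.1, 0.1, -0.2] dist 87.0
 -> [675.8  79.   25. ] row [0.23, 0.26, 16.17] [0.1, 0.1, -0.2] dist 162.0
```

View pics/s6.png

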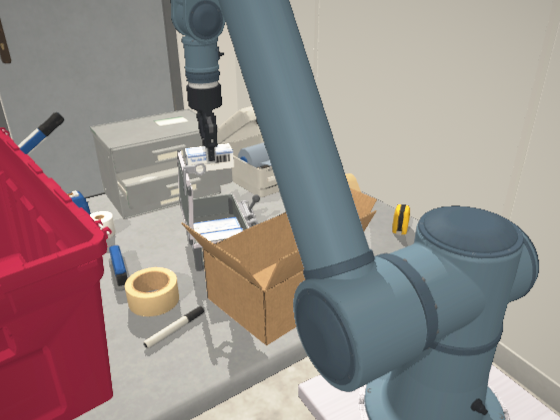

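View pics/t6.png

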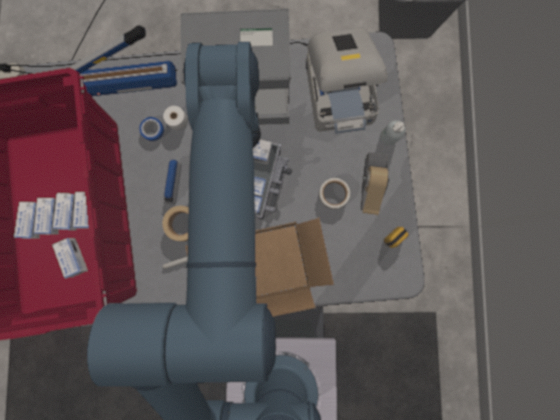

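```bash
python3 - <<'E'
from h import *
np.set_printoptions(precision=1,suppress=True)
d=np.load("s6.npy");P=cloud("scene",d); crop("pics/s6.png","pics/s6c.png",165,100,260,215,6)
p=np.array(arm.sense()["tcp_pos"])
w=[];im=cv2.imread("pics/s6.png").astype(int)
for v in range(140,170):
  for u in range(183,238):
    q=W2C(P[v,u]); b=im[v,u]
    if 165<q[2]<245 and abs(q[0])<75 and -100<q[1]<0 : w.append((*q,u,v))
w=np.array(w);print(len(w)); print(np.percentile(w[:,:3],[1,5,50,95,99],axis=0))
fr=w[(w[:,1]>-35)]; 
for z0 in range(165,245,6):
  q=w[(w[:,2]>=z0)&(w[:,2]<z0+6)]
  if len(q): print(z0,len(q),q[:,0].min(),q[:,0].max(),"y",q[:,1].min(),q[:,1].max())
E
```

```text
1039
[[-53.7 -75.  187.7]
 [-49.4 -68.3 191.2]
 [ -2.1 -26.8 220.9]
 [ 48.2 -14.3 236.1]
 [ 51.4 -11.1 242.9]]
183 21 -51.10856292506306 8.026868617561362 y -29.41573170014281 -24.77591881577299
189 83 -53.73210521831248 51.24074331683947 y -69.12782479331861 -21.184224575463396
195 80 -54.64760999516684 51.09497939111232 y -63.204244176921 -21.215496029717567
201 77 -54.163272233791204 51.404033210693186 y -56.77183224198932 -21.380686592019533
207 112 -54.4437807871961 61.61498366322074 y -73.92312829143607 -15.634876689240809
213 113 -52.5505094772921 51.47030012934216 y -65.92003888875053 -11.755920146944145
219 118 -53.593947591649126 51.684862472469305 y -62.05848208329021 -9.811171778484994
225 350 -55.511800361998176 51.44708141740246 y -77.52502432508803 -8.823686965855194
231 42 -45.74837354842492 44.189552653436046 y -76.01374953662008 -8.759955492145625
237 33 -11.337967464041029 9.24429484207629 y -82.62239957100677 -10.021039939211375
243 10 -7.34803382715007 9.281236144384476 y -20.745233497820497 -10.7078745135113
```

View pics/s6c.png

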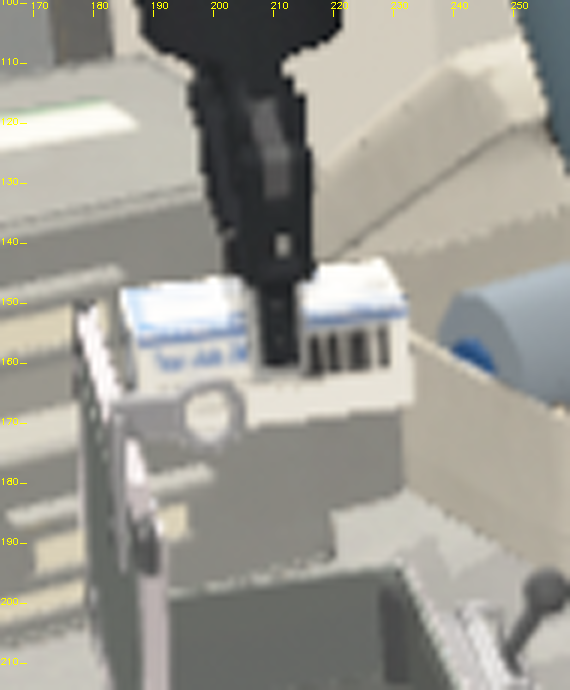

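Call:
play_rows:
  series:
    - [[0.2, 0.3, 4], [0, 0, 0], 200]
    - [[0.2, 0.3, 8], [0, 0, 0], 200]
    - [[0.2, 0.3, 11], [0, 0, 0], 200]
    - [[0.2, 0.3, 13.5], [0, 0, 0], 200]
    - [[0.2, 0.3, 15], [0, 0, 0], 200]
    - [[0.2, 0.3, 16], [0, 0, 0], 200]
    - [[0.2, 0.3, 16], [0, 0, 0], 200]

```text
time_s: 8.05
tcp_pos: [675.0, 77.1, 25.8]
ee_rot: [[0.243, 0.97, -0.0], [0.97, -0.243, -0.002], [-0.002, 0.0, -1.0]]
ft_force: [0.0, -0.4, -0.5]
grip_width: 0.57
```

```bash
python3 - <<'E'
from h import *
mv([(C2W((0,-53.5,25)),76.25)])
im,d=arm.grab_frame("scene"); crop(im,"pics/s7c.png",165,140,260,245,6)
E
```

```text
t 8.05 tcp [675.   77.1  25.8] case [ -2.1 -53.2  25.8] F [ 0.  -0.4 -0.5] grip 0.57
 -> [675.8  79.   25. ] row [0.21, 0.03, 0.08] [0.0, 0.1, -0.3] dist 2.0
```

View pics/s7c.png

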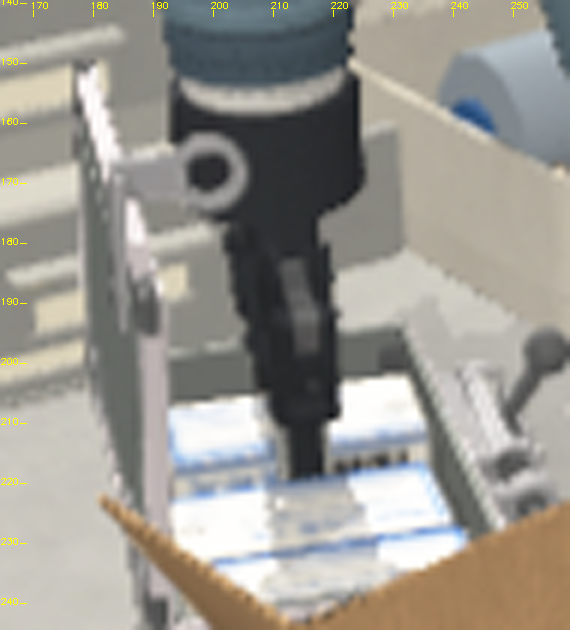

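Call:
play_rows:
  series:
    - [[0.1, 0, 0.15], [0, 0, 0], 200]
    - [[0.1, 0, 0.15], [0, 0, 0], 78]
    - [[0.1, 0, 0.15], [0, 0, 0], 78]
    - [[0.1, 0, 0.15], [0, 0, 0], 78]
    - [[0.1, 0, -2], [0, 0, 0], 78]
    - [[0.1, 0, -5], [0, 0, 0], 78]
    - [[0.1, 0, -9], [0, 0, 0], 78]
    - [[-2, 0, -12], [0, 0, 0], 78]
    - [[-7, 0, -12], [0, 0, 0], 78]
    - [[-10, 0, -12], [0, 0, 0], 78]
    - [[-10, 0, -12], [0, 0, 0], 78]

```text
time_s: 9.2
tcp_pos: [651.1, -23.3, 148.3]
ee_rot: [[0.247, 0.969, 0.003], [0.969, -0.247, -0.003], [-0.003, 0.004, -1.0]]
ft_force: [-0.3, -0.4, -0.1]
grip_width: 0.697
```

```bash
python3 - <<'E'
from h import *
np.set_printoptions(precision=1,suppress=True)
b=30
mv([(C2W((-104.7,b-65,110-27)),76.25),(C2W((-104.7,b-65,84-27)),76.25)])
im,d=arm.grab_frame("scene"); crop(im,"pics/s8c.png",165,140,285,245,6); P=cloud("scene",d)
for z0 in (0,):
  A=[];
  for v in range(190,206):
    for u in range(245,262):
      q=W2C(P[v,u])
      if q[2]>85 and q[2]<110 and q[0]<-90: A.append(q)
A=np.array(A);print("ball pts",len(A),A.mean(0),A.min(0),A.max(0))
im,d=arm.grab_frame("top"); crop(im,"pics/t8c.png",205,115,310,225,5); np.save("t8.npy",d)
E
```

```text
t 9.2 tcp [651.1 -23.3 148.3] case [-105.2  -53.9  148.3] F [-0.3 -0.4 -0.1] grip 0.697
 -> [632.9 -18.3  83. ] row [0.05, -1.91, 6.52] [0.2, 0.2, -0.6] dist 68.0
 -> [632.9 -18.3  57. ] row [0.06, -1.92, 9.12] [0.2, 0.2, -0.6] dist 93.0
ball pts 48 [-106.7  -34.    94.3] [-117.1  -42.4   85.5] [-98.  -28.5 101.8]
```

View pics/s8c.png

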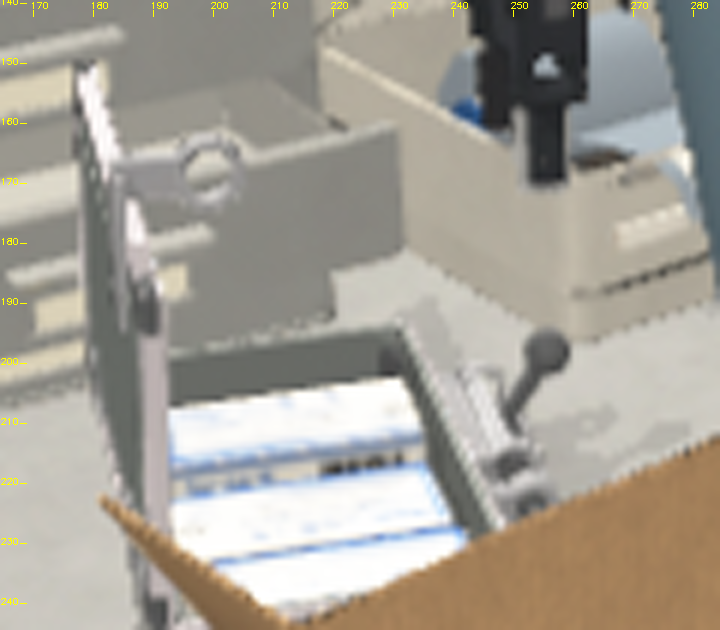

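View pics/t8c.png

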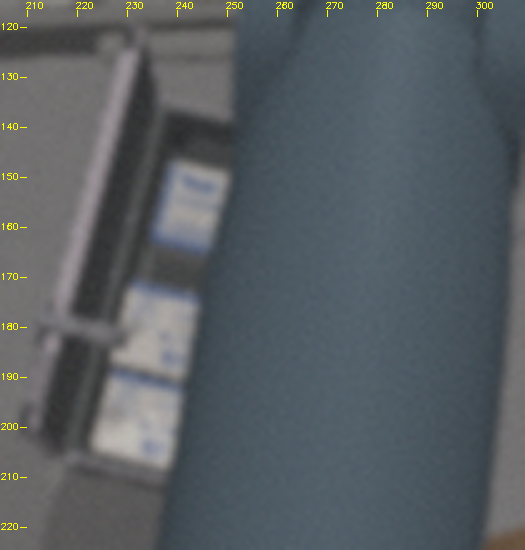

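Call:
play_rows:
  series:
    - [[0, -1.9, 4], [0, 0, -0.5], 78]
    - [[0, -1.9, 7], [0, 0, -0.5], 78]
    - [[0, -1.9, 8.9], [0, 0, -0.5], 78]
    - [[0, -1.9, 8.9], [0, 0, -0.5], 78]
    - [[0, -1.9, 8.9], [0, 0, -0.5], 255]
    - [[0, -1.9, 8.9], [0, 0, -0.5], 255]
    - [[0, -1.9, 8.9], [0, 0, -0.5], 255]
    - [[0, -1.9, 8.9], [0, 0, -0.5], 255]

```text
time_s: 10.1
tcp_pos: [635.2, -15.7, 60.5]
ee_rot: [[0.236, 0.972, 0.006], [0.972, -0.236, -0.002], [-0.001, 0.007, -1.0]]
ft_force: [0.3, 0.0, 2.6]
grip_width: 0.192
```

```bash
python3 - <<'E'
from h import *
mv([(C2W((-104.7,-65,59)),76.25)])
im,d=arm.grab_frame("scene"); crop(im,"pics/s9c.png",205,150,285,230,8)
E
```

```text
t 10.1 tcp [635.2 -15.7  60.5] case [-101.6  -36.6   60.5] F [0.3 0.  2.6] grip 0.192
 -> [662.1 -25.4  59. ] row [-0.31, 2.84, 0.17] [0.4, 0.0, 0.1] dist 29.0
```

View pics/s9c.png

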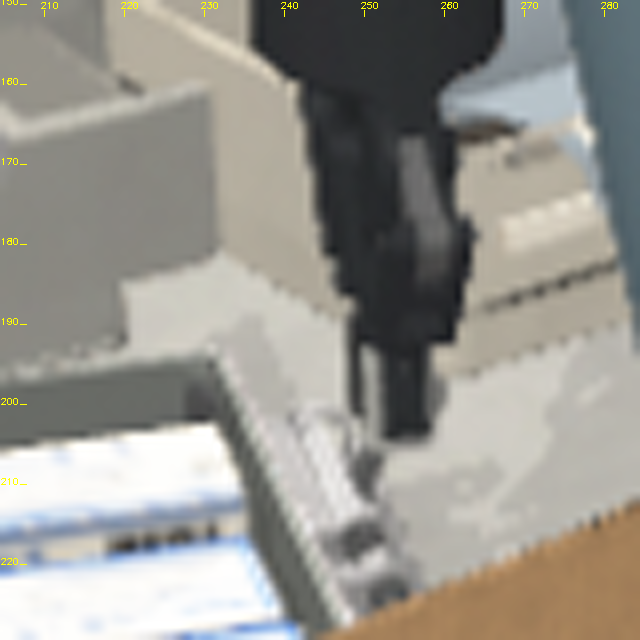

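Call:
play_rows:
  series:
    - [[0, 1, 0], [0, 0, 0], 255]
    - [[0, 2, 0], [0, 0, 0], 255]
    - [[0, 2.7, 0], [0, 0, 0], 255]
    - [[0, 3, 0], [0, 0, 0], 255]
    - [[0, 3, 0], [0, 0, 0], 255]
    - [[0, 3, 0], [0, 0, 0], 78]
    - [[0, 3, 0], [0, 0, 0], 78]
    - [[0, 3, 0], [0, 0, 0], 78]
    - [[0, 3, -4], [0, 0, 0], 78]
    - [[0, 3, -9], [0, 0, 0], 78]
    - [[0, 3, -9], [0, 0, 0], 78]

```text
time_s: 11.25
tcp_pos: [668.3, -23.2, 158.9]
ee_rot: [[0.236, 0.972, 0.019], [0.972, -0.236, -0.004], [0.001, 0.02, -1.0]]
ft_force: [1.0, -0.5, -0.1]
grip_width: 0.693
```

```bash
python3 - <<'E'
from h import *
np.set_printoptions(precision=1,suppress=True)
mv([(C2W((-60,0,230)),76.25),(C2W((20,0,250)),76.25),(C2W((115,0,250)),76.25),(C2W((115,0,170)),76.25)])
im,d=arm.grab_frame("scene"); crop(im,"pics/s10c.png",165,140,285,240,6)
for b in (0,5,10,20,30): print(b,proj("scene",C2W((-104.7,b-65,92))))
E
```

```text
t 11.25 tcp [668.3 -23.2 158.9] case [-101.   -70.5  158.9] F [ 1.  -0.5 -0.1] grip 0.693
 -> [609.5  33.4 230. ] row [4.12, -6.9, -7.25] [1.1, -0.0, 0.1] dist 108.0
 -> [628.6 111.1 250. ] row [12.12, -6.85, -9.24] [1.1, -0.0, 0.1] dist 167.0
 -> [651.1 203.4 250. ] row [21.62, -6.83, -9.24] [1.1, -0.0, 0.1] dist 245.0
 -> [651.1 203.4 170. ] row [21.62, -6.99, -1.24] [1.1, -0.0, 0.1] dist 228.0
0 [[251.8 192.9]]
5 [[252.2 193.8]]
10 [[252.7 194.6]]
20 [[253.7 196.4]]
30 [[254.7 198.1]]
```

View pics/s10c.png

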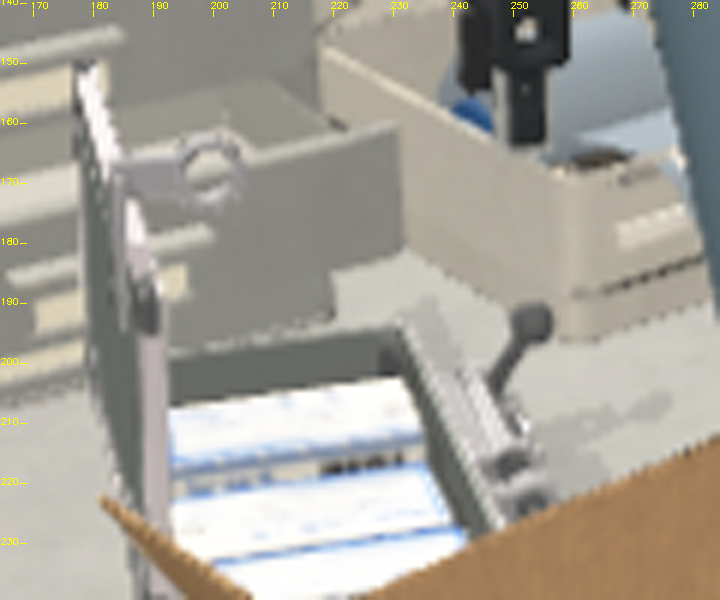

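```bash
python3 - <<'E'
from h import *
mv([(C2W((-80,-10,218)),76.25),(C2W((97,-10,218)),76.25),(C2W((97,-10,172)),76.25)])
E
```

```text
t 11.3 tcp [667.  -23.1 155.6] case [-101.2  -69.3  155.6] F [ 0.2 -0.1  0.4] grip 0.696
 -> [614.5  11.6 218. ] row [2.14, -5.82, -6.33] [0.9, -0.0, 0.1] dist 89.0
 -> [656.6 183.5 218. ] row [19.84, -5.79, -6.33] [0.9, -0.0, 0.1] dist 216.0
 -> [656.6 183.5 172. ] row [19.83, -5.86, -1.73] [0.9, -0.0, 0.1] dist 208.0
```

Call:
play_rows:
  series:
    - [[0.5, -2.5, -3], [0, 0, 0], 255]
    - [[2, -5.8, -6.3], [0.5, 0, 0], 255]
    - [[2.5, -5.8, -6.3], [0.9, 0, 0], 255]
    - [[6, -5.8, -6.3], [0.9, 0, 0], 255]
    - [[10, -5.8, -6.3], [0.9, 0, 0], 255]
    - [[14, -5.8, -6.3], [0.9, 0, 0], 255]
    - [[18, -5.8, -6.3], [0.9, 0, 0], 255]
    - [[19.8, -5.8, -6.3], [0.9, 0, 0], 255]
    - [[19.8, -5.8, -6.3], [0.9, 0, 0], 255]
    - [[19.8, -5.8, -6.3], [0.9, 0, 0], 255]

```text
time_s: 12.3
tcp_pos: [656.1, 183.0, 216.2]
ee_rot: [[0.235, 0.972, -0.002], [0.972, -0.235, -0.001], [-0.001, -0.001, -1.0]]
ft_force: [0.5, -0.7, -0.3]
grip_width: 0.002
```

```bash
python3 - <<'E'
from h import *
np.set_printoptions(precision=1,suppress=True)
im,d=arm.grab_frame("scene"); crop(im,"pics/s11c.png",135,60,255,220,5); P=cloud("scene",d)
im,d=arm.grab_frame("top"); crop(im,"pics/t11c.png",185,95,310,225,5)
mv([(C2W((97,-10,172)),76.25)])
s=arm.sense(); p=np.array(s["tcp_pos"]);R=np.array(s["ee_rot"])
L=(P[70:215,150:260].reshape(-1,3)-p)@R; L=L[(abs(L[:,0])<25)&(abs(L[:,1])<30)&(abs(L[:,2])<70)]
print(len(L),np.sort(L[:,2])[::-1][[0,5,10,20]], "x",np.percentile(L[:,0],[2,98]),"y",np.percentile(L[:,1],[2,98]))
E
```

```text
t 12.4 tcp [656.2 181.9 217.1] case [ 95.4 -10.  217.1] F [ 0.9 -0.1  0.1] grip -0.001
 -> [656.6 183.5 172. ] row [0.17, 0.0, 4.51] [-0.0, 0.0, 0.0] dist 45.0
206 [69.  64.3 59.8 41.8] x [-24.8  13.1] y [-28.9  19.5]
```

View pics/s11c.png

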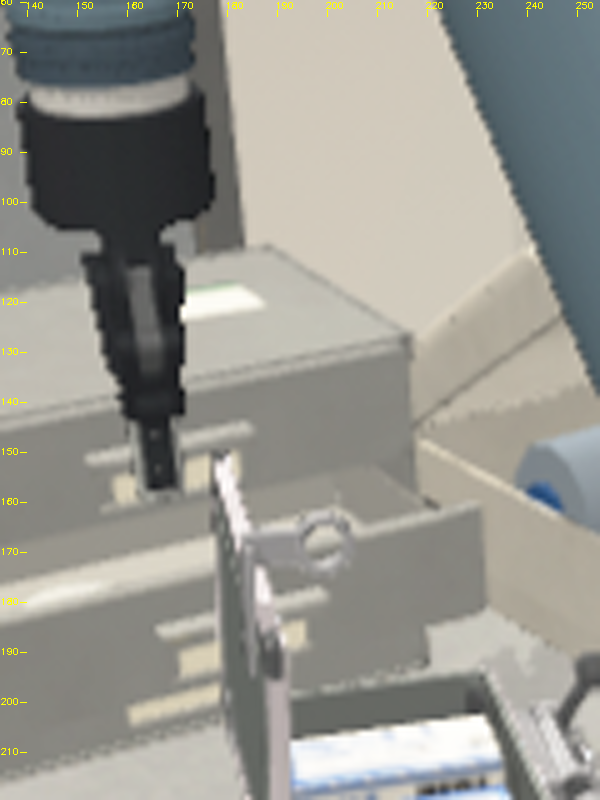

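View pics/t11c.png

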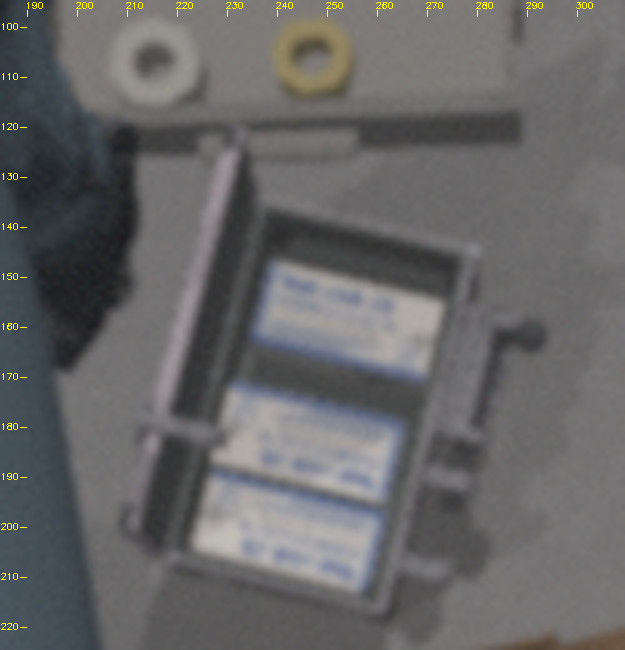

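```bash
python3 - <<'E'
from h import *
np.set_printoptions(precision=2,suppress=True)
print(proj("scene",[C2W((95.4,-10,z)) for z in (217-11,217+16)]))
L,h=112,9
for t in (1.54,1.4,1.2,1.0,.8,.6,.4,.25,.12,.05,0.02,0):
    xf=65-L*np.cos(t)+h*np.sin(t); zf=76.5+L*np.sin(t)+h*np.cos(t)
    X=xf+11; Z=zf-16   # reading
    print(t,"reading",round(X,1),round(Z,1),"row",round((X-95.4)/10,2),round((217.1-Z)/10,2))
E
```

```text
[[168.74 169.67]
 [167.32 158.42]]
1.54 reading 81.5 172.7 row -1.39 4.44
1.4 reading 65.8 172.4 row -2.96 4.47
1.2 reading 43.8 168.1 row -5.16 4.9
1.0 reading 23.1 159.6 row -7.23 5.75
0.8 reading 4.4 147.1 row -9.1 7.0
0.6 reading -11.4 131.2 row -10.68 8.59
0.4 reading -23.7 112.4 row -11.91 10.47
0.25 reading -30.3 96.9 row -12.57 12.02
0.12 reading -34.1 82.8 row -12.95 13.43
0.05 reading -35.4 75.1 row -13.08 14.2
0.02 reading -35.8 71.7 row -13.12 14.54
0 reading -36.0 69.5 row -13.14 14.76
```

Call:
play_rows:
  series:
    - [[0.1, 0, 2.5], [0, 0, 0], 255]
    - [[0, 0, 4.4], [0, 0, 0], 255]
    - [[-1.0, 0, 4.4], [0, 0, 0], 255]
    - [[-2.0, 0, 4.4], [0, 0, 0], 255]
    - [[-3.0, 0, 4.5], [0, 0, 0], 255]
    - [[-4.1, 0, 4.7], [0, 0, 0], 255]
    - [[-5.2, 0, 4.9], [0, 0, 0], 255]
    - [[-6.2, 0, 5.3], [0, 0, 0], 255]
    - [[-7.2, 0, 5.8], [0, 0, 0], 255]
    - [[-8.2, 0, 6.4], [0, 0, 0], 255]
    - [[-9.1, 0, 7.0], [0, 0, 0], 255]
    - [[-9.9, 0, 7.8], [0, 0, 0], 255]
    - [[-10.7, 0, 8.6], [0, 0, 0], 255]
    - [[-10.7, 0, 8.6], [0, 0, 0], 255]

```text
time_s: 13.8
tcp_pos: [629.2, 76.6, 129.1]
ee_rot: [[0.238, 0.971, -0.004], [0.971, -0.238, -0.001], [-0.002, -0.004, -1.0]]
ft_force: [0.0, 0.3, -0.6]
grip_width: -0.002
```

```bash
python3 - <<'E'
from h import *
np.set_printoptions(precision=2,suppress=True)
im,d=arm.grab_frame("scene"); crop(im,"pics/s12c.png",135,80,265,230,5)
s=arm.sense();mv([(C2W((-30,-10,97)),76.25)]); c=W2C(s["tcp_pos"])
L,h=112,9
for t in (.5,.4,.3,.2,.12,.05,0.02,0):
    X=65-L*np.cos(t)+h*np.sin(t)+11; Z=76.5+L*np.sin(t)+h*np.cos(t)-16
    print(t,"row",round((X-c[0])/10,2),round((c[2]-Z)/10,2))
E
```

```text
t 13.85 tcp [629.5  77.3 129.7] case [-12.7  -8.9 129.7] F [-0.3  0.1 -0.2] grip -0.007
 -> [626.4  60.2  97. ] row [-1.73, 0.12, 3.27] [-0.2, 0.1, -0.0] dist 37.0
0.5 row -0.53 0.76
0.4 row -1.1 1.73
0.3 row -1.57 2.75
0.2 row -1.93 3.81
0.12 row -2.14 4.69
0.05 row -2.27 5.46
0.02 row -2.31 5.8
0 row -2.33 6.02
```

View pics/s12c.png

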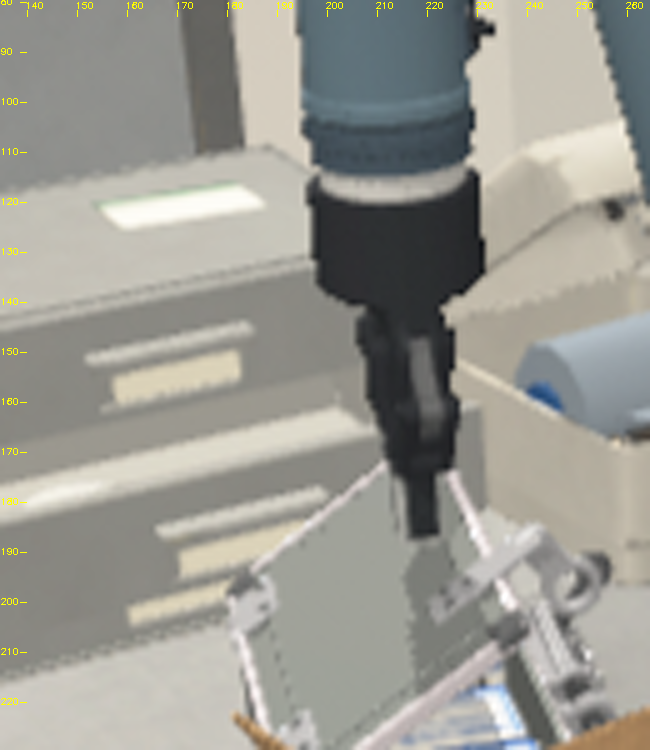

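Lid is following (about 0.6 rad). Continue to shut.

Call:
play_rows:
  series:
    - [[-0.5, 0, 0.8], [0, 0, 0], 255]
    - [[-1.1, 0, 1.7], [0, 0, 0], 255]
    - [[-1.6, 0, 2.8], [0, 0, 0], 255]
    - [[-1.9, 0, 3.8], [0, 0, 0], 255]
    - [[-2.1, 0, 4.7], [0, 0, 0], 255]
    - [[-2.3, 0, 5.3], [0, 0, 0], 255]
    - [[-2.3, 0, 5.7], [0, 0, 0], 255]
    - [[-2.3, 0, 5.9], [0, 0, 0], 255]
    - [[-2.3, 0, 6.1], [0, 0, 0], 255]
    - [[-2.3, 0, 6.2], [0, 0, 0], 255]

```text
time_s: 14.85
tcp_pos: [623.7, 55.0, 67.7]
ee_rot: [[0.238, 0.971, -0.004], [0.971, -0.238, -0.001], [-0.002, -0.004, -1.0]]
ft_force: [-0.7, -0.6, 0.8]
grip_width: 0.003
```

```bash
python3 - <<'E'
from h import *
np.set_printoptions(precision=2,suppress=True)
mv([])
im,d=arm.grab_frame("scene"); crop(im,"pics/s13c.png",165,130,285,250,6); P=cloud("scene",d)
# lid plane fit
Q=P[190:225,185:240].reshape(-1,3); q=np.array([W2C(w) for w in Q]); q=q[(abs(q[:,2]-84)<18)&(q[:,0]>-60)&(q[:,0]<60)&(abs(q[:,1]-40)<62)]
A=np.c_[q[:,0],q[:,1],np.ones(len(q))]; print(len(q),np.linalg.lstsq(A,q[:,2],rcond=None)[0], np.median(q[:,2]))
print("eye shut",proj("scene",C2W((-87,55,54))))
E
```

```text
t 14.85 tcp [623.7  55.   67.7] case [-35.7  -8.6  67.7] F [-0.7 -0.6  0.8] grip 0.003
802 [-0.03 -0.   87.5 ] 87.14481510182354
eye shut [[257.15 230.11]]
```

View pics/s13c.png

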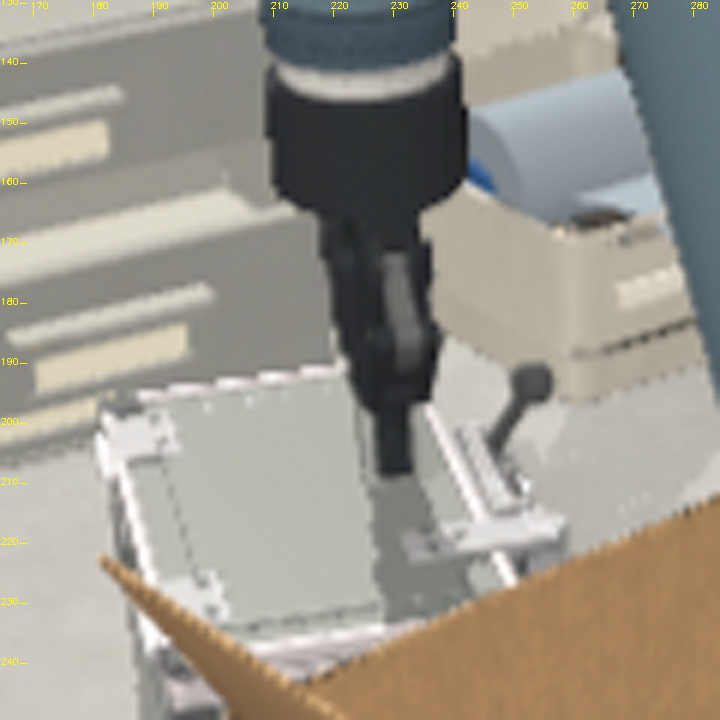

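Call:
play_rows:
  series:
    - [[0, 0, 0.2], [0, 0, 0], 255]
    - [[0, 0, 0.4], [0, 0, 0], 255]
    - [[0, 0, 0.4], [0, 0, 0], 255]

```text
time_s: 15.2
tcp_pos: [624.2, 55.0, 66.8]
ee_rot: [[0.237, 0.971, -0.002], [0.971, -0.237, -0.001], [-0.002, -0.001, -1.0]]
ft_force: [-7.1, -0.2, 16.3]
grip_width: -0.003
```

Call:
play_rows:
  series:
    - [[0, 0, -3], [0, 0, 0], 78]
    - [[0, 0, -7], [0, 0, 0], 78]
    - [[-3, 2.5, -9], [0, 0, 0], 78]
    - [[-7, 5.3, -9], [0, 0, 0], 78]
    - [[-7, 5.3, -9], [0, 0, 0], 78]
    - [[-7, 5.3, -9], [0, 0, 0], 78]

```text
time_s: 15.8
tcp_pos: [659.4, -26.4, 156.5]
ee_rot: [[0.239, 0.971, -0.002], [0.971, -0.239, -0.001], [-0.001, -0.001, -1.0]]
ft_force: [-0.1, -0.4, -0.5]
grip_width: 0.694
```

```bash
python3 - <<'E'
from h import *
np.set_printoptions(precision=3,suppress=True)
mv([(C2W((-104,-62,59)),76.25)])
im,d=arm.grab_frame("scene"); crop(im,"pics/s14c.png",165,130,285,250,6); P=cloud("scene",d)
im2,d2=arm.grab_frame("top"); crop(im2,"pics/t14c.png",205,115,310,225,5); P2=cloud("top",d2)
for P,sl in ((P,np.s_[185:235,185:245]),(P2,np.s_[135:220,215:275])):
  q=np.array([W2C(w) for w in P[sl].reshape(-1,3)]); q=q[(abs(q[:,2]-84)<8)&(q[:,0]>-45)&(q[:,0]<40)&(abs(q[:,1])<90)]
  A=np.c_[q[:,0],q[:,1],np.ones(len(q))]; print(len(q),np.linalg.lstsq(A,q[:,2],rcond=None)[0], np.median(q[:,2]))
E
```

```text
t 15.8 tcp [659.4 -26.4 156.5] case [-106.2  -62.7  156.5] F [-0.1 -0.4 -0.5] grip 0.694
 -> [659.3 -24.1  59. ] row [0.23, -0.05, 9.75] [-0.1, 0.1, -0.1] dist 98.0
1331 [-0.005 -0.    86.707] 86.73455865186021
657 [-0.003  0.001 86.158] 86.17099389819623
```

View pics/s14c.png

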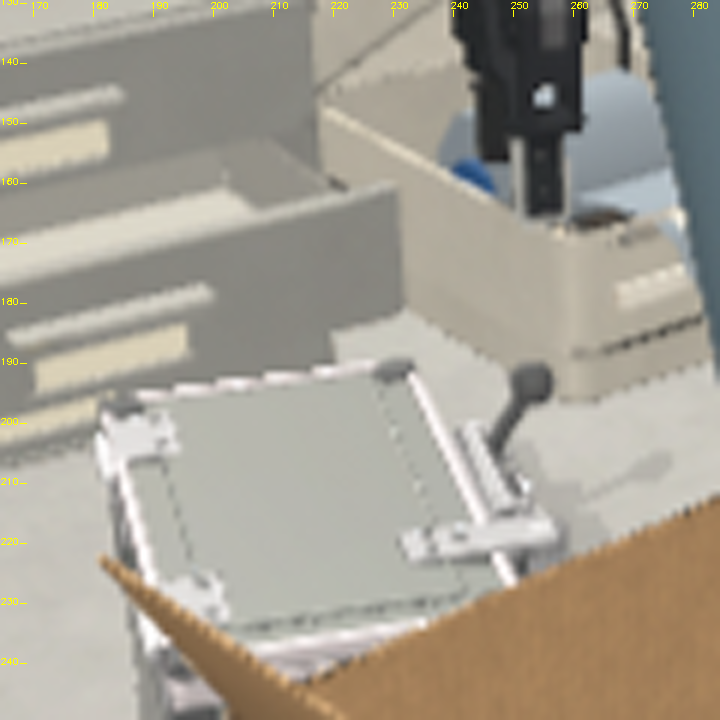

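Call:
play_rows:
  series:
    - [[0.2, 0, 4], [0, 0, 0], 78]
    - [[0.2, 0, 7.5], [0, 0, 0], 78]
    - [[0.2, 0, 9.6], [0, 0, 0], 78]
    - [[0.2, 0, 9.6], [0, 0, 0], 78]
    - [[0.2, 0, 9.6], [0, 0, 0], 255]
    - [[0.2, 0, 9.6], [0, 0, 0], 255]
    - [[0.2, 0, 9.6], [0, 0, 0], 255]
    - [[0.2, 0, 9.6], [0, 0, 0], 255]
    - [[0.2, -1.2, 9.6], [0, 0, 0], 255]
    - [[0.2, -2.4, 9.6], [0, 0, 0], 255]
    - [[0.2, -3.4, 9.6], [0, 0, 0], 255]
    - [[0.2, -4.2, 9.6], [0, 0, 0], 255]
    - [[0.2, -4.7, 9.6], [0, 0, 0], 255]
    - [[0.2, -5.0, 9.6], [0, 0, 0], 255]
    - [[0.2, -5.0, 9.6], [0, 0, 0], 255]

```text
time_s: 17.4
tcp_pos: [615.8, -11.8, 62.6]
ee_rot: [[0.237, 0.971, 0.008], [0.971, -0.237, -0.002], [0.0, 0.008, -1.0]]
ft_force: [10.2, -1.0, 0.9]
grip_width: 0.192
```

```bash
python3 - <<'E'
from h import *
mv([(C2W((-104,-15,59)),76.25)])
im,d=arm.grab_frame("scene"); crop(im,"pics/s15c.png",195,140,285,240,7)
E
```

```text
t 17.4 tcp [615.8 -11.8  62.6] case [-102.4  -16.8   62.6] F [10.2 -1.   0.9] grip 0.192
 -> [613.7 -12.9  59. ] row [-0.16, -0.18, 0.36] [0.5, -0.0, 0.0] dist 4.0
```

View pics/s15c.png

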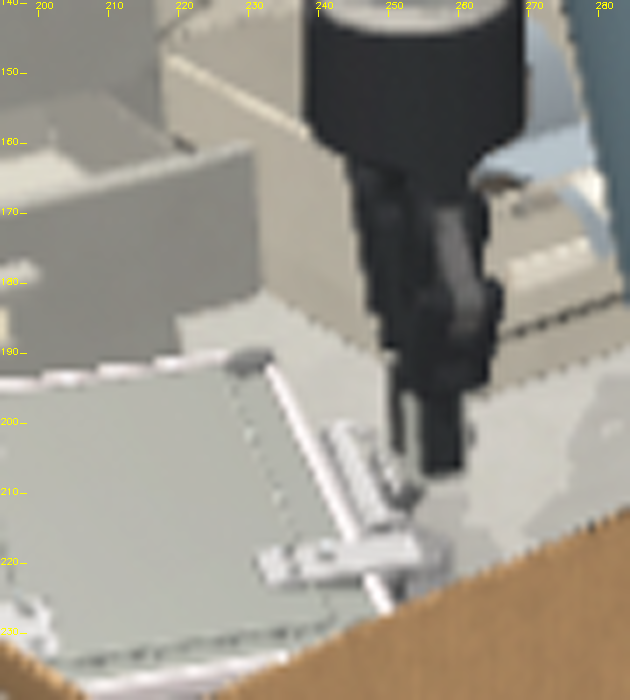

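Call:
play_rows:
  series:
    - [[0, 0.1, 0], [0, 0, 0], 78]
    - [[0, 0.1, 0], [0, 0, 0], 78]
    - [[0, 0.1, 0], [0, 0, 0], 78]
    - [[0, 0.1, -3], [0, 0, 0], 78]
    - [[0, 0.1, -7], [0, 0, 0], 78]
    - [[0, 0.1, -7], [0, 0, 0], 255]
    - [[0, 0.1, -7], [0, 0, 0], 255]

```text
time_s: 18.15
tcp_pos: [616.4, -11.8, 133.3]
ee_rot: [[0.237, 0.971, 0.009], [0.972, -0.237, -0.002], [0.0, 0.009, -1.0]]
ft_force: [0.2, -0.2, -1.6]
grip_width: 0.361
```

```bash
python3 - <<'E'
from h import *
np.set_printoptions(precision=1,suppress=True)
im,d=arm.grab_frame("scene"); crop(im,"pics/s16c.png",195,140,285,240,7); P=cloud("scene",d)
for b in (40,45,48,50): print(b,proj("scene",C2W((-104.7,b-65,92))))
q=np.array([W2C(w) for w in P[192:212,245:268].reshape(-1,3)]); q=q[(q[:,2]>84)&(q[:,2]<108)&(q[:,0]<-88)&(q[:,0]>-125)]; print(len(q),q.mean(0),q.min(0),q.max(0))
E
```

```text
40 [[255.6 199.9]]
45 [[256.1 200.8]]
48 [[256.4 201.3]]
50 [[256.6 201.7]]
50 [-107.7  -12.1   93. ] [-117.9  -20.3   84.5] [-98.9  -5.8  99.1]
```

View pics/s16c.png

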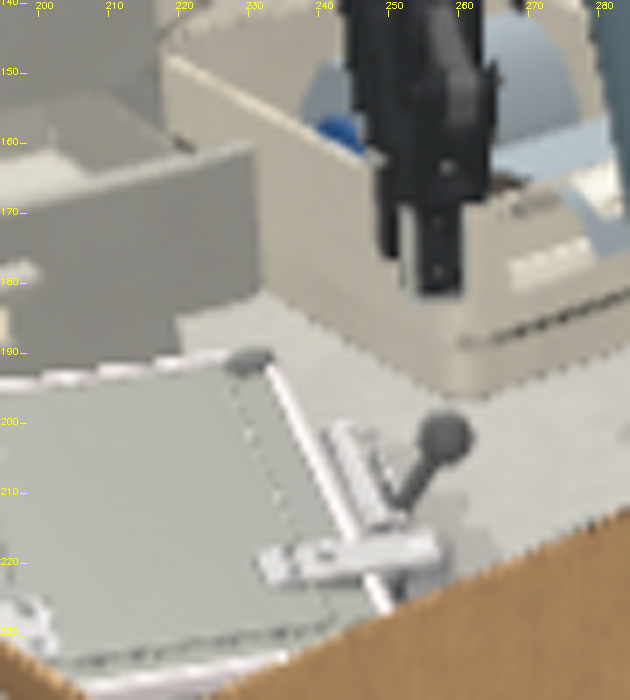

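```bash
python3 - <<'E'
from h import *
s=arm.sense();p=np.array(s["tcp_pos"]);R=np.array(s["ee_rot"]); mv([])
def row(x,y,z):
    w=C2W((x,y,z)); return (R.T@(w-p)/10).round(2).tolist()
print("over",row(-78,-15,125),"in",row(-78,-15,77))
for a in (75,65,55,45,35,25,15,8,0,-5):
    r=np.radians(a); cx=-87-42*np.cos(r)+10*np.sin(r); cz=54+42*np.sin(r)+10*np.cos(r)
    print(a,round(cx+11,1),round(cz-16,1),row(cx+11,-15,cz-16))
print(Ro.from_matrix(R.T@down(76.25)).as_rotvec(degrees=True))
E
```

```text
t 18.2 tcp [615.4 -11.7 132. ] case [-102.4  -16.4  132. ] F [-0.3 -0.3 -0.7] grip 0.277
over [2.44, -0.14, 0.7] in [2.44, -0.18, 5.5]
75 -77.2 81.2 [2.52, -0.17, 5.08]
65 -84.7 80.3 [1.77, -0.18, 5.17]
55 -91.9 78.1 [1.05, -0.18, 5.38]
45 -98.6 74.8 [0.38, -0.18, 5.72]
35 -104.7 70.3 [-0.22, -0.18, 6.17]
25 -109.8 64.8 [-0.74, -0.19, 6.72]
15 -114.0 58.5 [-1.15, -0.19, 7.34]
8 -116.2 53.7 [-1.38, -0.2, 7.82]
0 -118.0 48.0 [-1.56, -0.2, 8.4]
-5 -118.7 44.3 [-1.63, -0.2, 8.77]
[ 0.38594279 -0.00531941  0.03999111]
```

Call:
play_rows:
  series:
    - [[2.5, -0.2, 0.5], [0.4, 0, 0], 255]
    - [[2.5, -0.2, 0.5], [0.4, 0, 0], 255]
    - [[2.5, -0.2, 3.5], [0.4, 0, 0], 255]
    - [[2.5, -0.2, 5.4], [0.4, 0, 0], 255]
    - [[2.5, -0.2, 5.4], [0.4, 0, 0], 255]
    - [[1.8, -0.2, 5.4], [0.4, 0, 0], 255]
    - [[1.1, -0.2, 5.5], [0.4, 0, 0], 255]
    - [[0.4, -0.2, 5.8], [0.4, 0, 0], 255]
    - [[-0.2, -0.2, 6.2], [0.4, 0, 0], 255]
    - [[-0.2, -0.2, 6.2], [0.4, 0, 0], 255]

```text
time_s: 19.2
tcp_pos: [613.1, -14.5, 69.8]
ee_rot: [[0.238, 0.971, -0.0], [0.971, -0.238, -0.0], [-0.0, -0.0, -1.0]]
ft_force: [0.4, -0.3, 0.8]
grip_width: 0.005
```

```bash
python3 - <<'E'
from h import *
im,d=arm.grab_frame("scene"); crop(im,"pics/s17c.png",195,140,285,240,7)
s=arm.sense();p=np.array(s["tcp_pos"]);R=np.array(s["ee_rot"]); mv([])
def row(x,y,z):
    w=C2W((x,y,z)); return (R.T@(w-p)/10).round(2).tolist()
for a in (35,25,15,8,0,-5):
    r=np.radians(a); cx=-87-42*np.cos(r)+10*np.sin(r); cz=54+42*np.sin(r)+10*np.cos(r)
    print(a,row(cx+11,-15,cz-16))
E
```

```text
t 19.25 tcp [613.1 -14.   69.9] case [-105.2  -14.8   69.9] F [-1.   1.   0.3] grip 0.002
35 [0.05, 0.02, -0.03]
25 [-0.46, 0.02, 0.51]
15 [-0.88, 0.02, 1.14]
8 [-1.1, 0.02, 1.62]
0 [-1.28, 0.02, 2.19]
-5 [-1.35, 0.03, 2.56]
```

View pics/s17c.png

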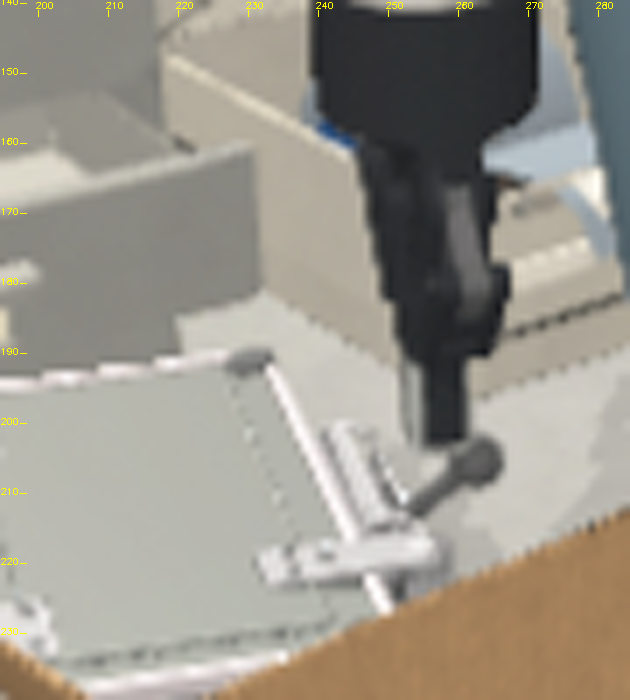

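Call:
play_rows:
  series:
    - [[-0.5, 0, 0.5], [0, 0, 0], 255]
    - [[-0.9, 0, 1.1], [0, 0, 0], 255]
    - [[-1.2, 0, 1.6], [0, 0, 0], 255]
    - [[-1.4, 0, 2.1], [0, 0, 0], 255]
    - [[-1.5, 0, 2.4], [0, 0, 0], 255]
    - [[-1.5, 0, 2.5], [0, 0, 0], 255]
    - [[-1.5, 0, 2.5], [0, 0, 0], 255]

```text
time_s: 19.95
tcp_pos: [611.1, -28.5, 46.6]
ee_rot: [[0.238, 0.971, 0.003], [0.971, -0.238, -0.0], [0.001, 0.003, -1.0]]
ft_force: [-0.5, 1.5, 9.1]
grip_width: 0.001
```

```bash
python3 - <<'E'
from h import *
im,d=arm.grab_frame("scene"); crop(im,"pics/s18c.png",195,140,285,240,7)
mv([]); print(proj("scene",[C2W((-129,-15,54)),C2W((-129,-18,54))]))
E
```

```text
t 20.0 tcp [611.1 -28.6  46.7] case [-119.8  -16.2   46.7] F [-1.1  0.2  8.8] grip 0.003
[[266.52706184 213.84135603]
 [266.21155713 213.28716185]]
```

View pics/s18c.png

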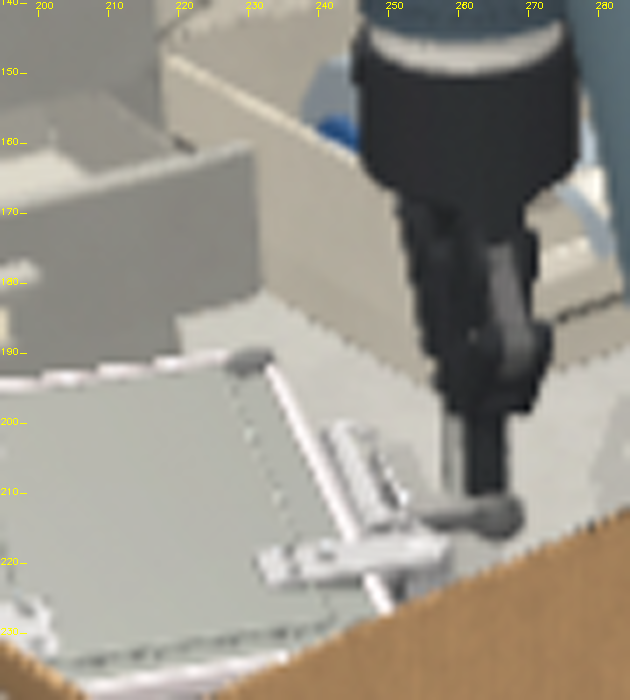

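Ball is at about (266,214), matching the fully-down position, with a 9 N stop reaction. Retreat upward and check.

Call:
play_rows:
  series:
    - [[0, 0, -3], [0, 0, 0], 255]
    - [[0, 0, -7], [0, 0, 0], 255]
    - [[-3, 0, -11], [0, 0, 0], 255]
    - [[-8, 0, -13], [0, 0, 0], 255]
    - [[-12, 0, -13], [0, 0, 0], 255]
    - [[-12, 0, -13], [0, 0, 0], 255]

```text
time_s: 20.6
tcp_pos: [581.8, -150.2, 177.6]
ee_rot: [[0.244, 0.97, 0.005], [0.97, -0.244, -0.003], [-0.002, 0.005, -1.0]]
ft_force: [-0.5, 1.4, -1.4]
grip_width: -0.001
```

```bash
python3 - <<'E'
from h import *
np.set_printoptions(precision=3,suppress=True)
mv([])
im,d=arm.grab_frame("scene"); crop(im,"pics/s19c.png",165,150,285,250,6); P=cloud("scene",d)
im2,d2=arm.grab_frame("top"); cv2.imwrite("pics/t19.png",im2); P2=cloud("top",d2)
q=np.array([W2C(w) for w in P[185:235,185:245].reshape(-1,3)]); q=q[(abs(q[:,2]-84)<8)&(q[:,0]>-45)&(q[:,0]<40)&(abs(q[:,1])<90)]
print(np.linalg.lstsq(np.c_[q[:,0],q[:,1],np.ones(len(q))],q[:,2],rcond=None)[0])
q=np.array([W2C(w) for w in P[205:222,255:275].reshape(-1,3)]); q=q[(q[:,2]>40)&(q[:,2]<80)&(q[:,0]<-115)]; print("ball",len(q),q.mean(0))
E
```

```text
t 20.6 tcp [ 581.8 -150.2  177.6] case [-245.   -16.7  177.6] F [-0.5  1.4 -1.4] grip -0.001
[-0.004 -0.    86.713]
ball 51 [-125.534  -13.388   58.982]
```

View pics/s19c.png

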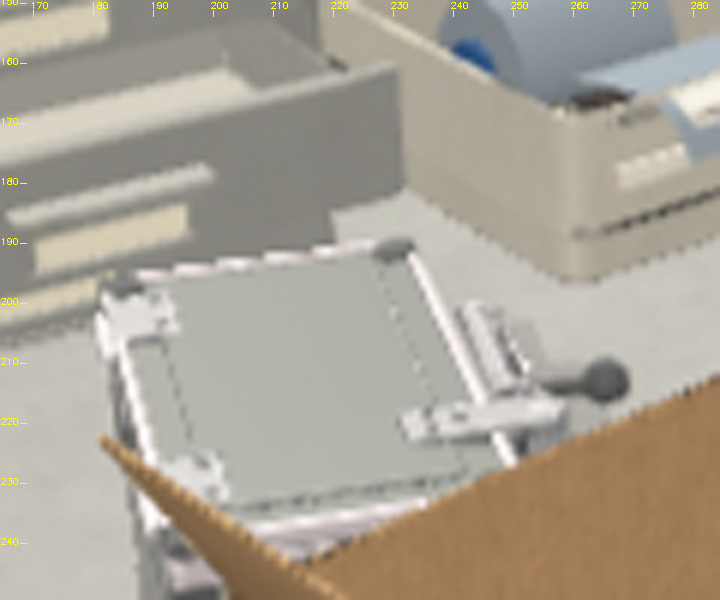

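View pics/t19.png

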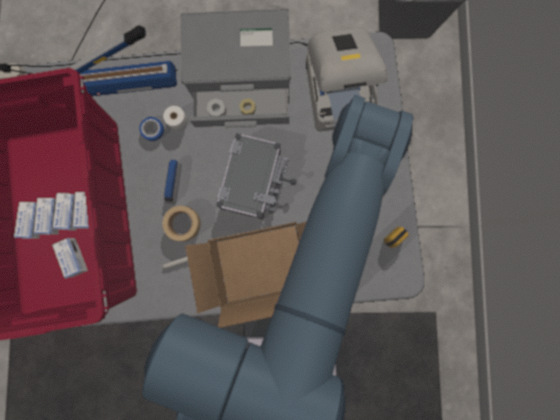

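```bash
python3 -c "
from plant import arm
print(arm.finish_job())"
```

```text
the job is handed in; nothing more can be done
None
```

The medicine carton is in the empty space of the case, and the case is shut and locked. I handed the job in at about 20.6 s, well under the 69 s limit; no verdict was reported.

**What I did:** I packed the carton flat, drew the bolt back from about 30 mm to about 3 mm, and pushed the lid shut. I then slid the bolt to its end stop and pressed the knob all the way down.

**Last checks:**
- **Carton:** pictures before the lid closed showed it flat in its space, with the other two cartons in place.
- **Lid:** the depth fit gave a residual tilt of about 0.004 rad, against a limit of 0.03.
- **Bolt:** it reached its end stop with about 10 N of reaction, at about 48–50 mm.
- **Knob:** the ball sits at the fully-down position in the image, and I felt a 9 N stop while pressing it.
- **Robot:** the arm ended clear of the case and the table.
- **Other things on the table:** the packing tape, tape measure, stapler and marker looked unmoved in the last overhead picture. The white tape roll was hidden behind the arm there and could not be rechecked.

**What went wrong:** The first grasp missed because the real fingertips sit about 27 mm higher than the reported tool position. The fingers closed on top of the carton without moving it. I measured the offset with the scene camera, corrected for it, and later saw it confirmed behind the lid.

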